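# Pin the guard rail at the waffle station

### The arm

A 6-joint arm with a two-finger parallel gripper is mounted at the origin on a cart in front of the work surface, level with it; the furniture and walls round the work are solid. World frame = base frame: x ahead of the robot, y to its left, z up, the work surface at z = 0. Lengths are in mm, angles in rad, forces in N, time in s.
With the tool pointing down it reaches from about 275 to 1000 mm from the base axis. Payload 8.4 kg.
Tool frame: the origin (TCP) lies between the finger pads; the fingertips stand r.nose_length ahead of it and the grasp point (between the pads) lies 8 mm behind it (r.nose_length is the distance from the TCP to the fingertips, in mm); y points along the fingers, x is the direction in which the jaws open and shut, and the axes are right-handed (so a half turn about y gives the same grasp; the last joint's range is limited). The gripper opens to 85 mm and grips with 20 to 120 N. Pads are 22 mm wide; open, the fingers measure 114 mm over their backs; the gripper's body (76 mm by 85 mm) begins 54 mm behind the grasp point. The pads swing forward as they close: fully open they stand 13 mm farther back than shut.
Start: joints at [1.236, 0.353, 1.633, -0, 1.155, -0.002], TCP at [204.18, 590.71, 242.281] pointing down, gripper open.
Joint ranges: [-2.63, 2.63], [-0.92, 2.1], [0.06, 2.66], [-1.3, 4.44], [0, 2.69], [-3.02, 3.02]. Speed limits (rad/s): [2.22, 2.22, 2.79, 3.14, 3.14, 3.14].

### API

Orientations are given as [roll, pitch, yaw] about the fixed x, y, z axes, in that order (R = Rz(yaw) Ry(pitch) Rx(roll)).
In Python, from rig import r, cams, order gives the robot as it stands. The module is installed in compiled form; this text tells all that it offers.
- The arm moves only by the shell command python3 -m crank 'ROWS' [FORCE]. ROWS is JSON, a list of rows, each a list of 7 numbers: the turn, a rotation vector about the tool's x, y, z in degrees, then the shift along the tool's x, y, z in cm, then the opening, from -1 (shut) to 1 (fully open). A call has exactly 10 rows; each row shifts and turns the pose as measured when the row begins, along the tool's axes as they then stand; what a row does not reach is not made up. A row lasts 1/12 s, in which the tool goes at most 41.7 mm and 7.16 degrees, less where a joint would pass 70% of its speed; a pose out of reach is approached as far as the arm can. A call with a gripper value outside its range is refused whole. The fingers move at their own pace and stop on an object; FORCE is the grip in N (left out, the last holds). Time passes only in rows, so rows that do not move let the fingers close, or fill a call up. It gives the time, the measured TCP pose, the force and the opening at its end, in the units of the state.
- r.sense(): the state, without advancing time (a new reading comes with each control period).
- cams.grab_frame(name): name is "scene" or "side" or "wrist"; returns the picture (420x560x3 uint8, blue, green, red); there is no depth.
- cams.camera_info(name): a dict with "intrinsics" (3x3 intrinsics, pixels), "k1" (the pictures are not rectified: a ray, as slopes to the right and down, at radius r is drawn at 1 + k1 r^2 times it, then the intrinsics apply), "view" (4x4, takes a point from world to camera coordinates); the wrist camera has in their place "hand_eye" (4x4, takes a point from camera to tool coordinates, whose origin is the TCP and whose axes are the tool frame's). Camera axes: x right, y up, looking along -z (the intrinsics and any distortion apply to the point x, -y, -z); pixel columns grow to the right and rows downward; lengths in mm; the calibration is good to about 2 mm. A picture is of the moment at which its call begins: read the wrist's pose just before it. camera_info takes no time and is no camera call.
- order.sign_off(): hands the job in, once; it reports no verdict.
The state is a dict: "clock": time; "qpos": joint angles; "qvel": joint speeds; "joint_efforts": joint torques, N m; "eef_pos": TCP position; "tcp_rot": TCP orientation; "contact_force": force on the tool from outside, world axes, zero at the start; "wrist_torque": the same for the moment, N m; "opening": opening from 0.0 (shut) to 1.0 (fully open).
Only numpy, scipy, OpenCV 4.12 (cv2) and the standard library are available. Lean on these libraries where they do the work, as an engineer would, in place of code of your own. Each camera call takes 0.05 s, during which the arm holds its last target.

### The job

The waffle station's guard rail is not pinned: the hole in its tongue is out of line with the hole in the shoe below. Work the orange-handled tapered drift down through both holes, gently and feeling for the side load, until its tip lands on the depth stop inside the shoe and you feel it press there with about 10 N for a moment: then the holes are in line; then take it out, push the black-handled locking pin fully home in its place, and leave the drift standing in a hole of the blue stand, everything let go. Bring the holes into line with the drift only, never by pushing the rail or tongue with the gripper, never force either tool hard (no more than about 30 N), and leave the breakfast things alone.

Things in the scene. Friction and masses are not known exactly. Their poses are not given: they have to be found in the camera images.
- shoe: Grey steel table foot, fixed, 126 x 112 mm, 72 mm high; origin on the table under its middle, z up, x = sliding direction of the tongue, pointing to the rail. Side walls (y = +-32 to +-40 mm) are level with the tongue's top. Inside, just under the tongue, lies a rigid anchor plate (z 57 to 65 mm); below that it is hollow down to its floor with the depth stop.
- shoe_center (a point): Nominal place of the anchor plate's round 26 mm hole, at the height of the tongue's top (72 mm over the table). The true hole lies on the shoe's y = 0 but up to 6.5 mm off this point along the shoe's x, either way; that is not measured: find it by feel (a crescent of it shows through the tongue's hole).
- tongue: Steel tongue, 124 x 58 x 6.5 mm, top at z = 72 mm, sliding along the shoe's x with 6 N of friction; it stays where it is left. Welded to the guard rail: a hoop of 12 mm tube, 190 mm wide along y, 108 mm high, 87 mm along +x from the tongue's hole. Origin on the table straight under its hole, axes as the shoe's. The hole starts 10 to 11 mm off the shoe's middle, towards the rail.
- tongue_hole (a point): Middle of the round 26 mm hole through the tongue, at its top face (72 mm over the table). Moves with the tongue.
- gauge: Base of the depth stop on the shoe's floor, hidden from view under the anchor plate; its origin is the shoe's. It carries a rigid round pad, 23 mm across, centred under the shoe's middle, whose top lies anywhere from 6 to 14 mm over the table. That height is not measured: feel for it with the drift, whose collar then stands 2 to 10 mm over the tongue.
- stand: Blue sheet-steel tool stand, fixed, 56 x 150 mm, top 72 mm high and 6 mm thick, open below; two 29 mm holes 90 mm apart along its y. Origin on the table under its middle, z up.
- stand_hole_a (a point): Middle of the stand's hole at its -y end, at the top face.
- stand_hole_b (a point): Middle of the stand's hole at its +y end, at the top face.
- drift: Loose steel drift, about 250 g, orange handle, standing in a hole of the stand, collar on its top. Origin on its axis at the collar's underside; z up the axis to the handle. Collar 36 mm across, z 0 to 4 mm; handle 20 mm across, z 4 to 54 mm. Below: 27 mm of straight shank 25.2 mm across, then a 41 mm taper to a 4.2 mm tip at z = -68 mm.
- drift_tip (a point): Tip of the drift, 68 mm below its origin.
- pin: Loose brass locking pin, 200 g, black handle, standing in the stand's other hole. Origin on its axis at the collar's underside; z up. Collar 36 mm across, z 0 to 4 mm; handle 20 mm across, z 4 to 54 mm. Shank 24 mm across, 40 mm long, the last 6 mm tapering to 17 mm. It goes home only if the holes agree within about 2 mm.
- pin_tip (a point): Tip of the pin, 40 mm below its origin.
- honey_jar: Honey jar with dark lid, 65 mm across, 86 mm high; bystander. Origin under its middle.
- salt_shaker: Salt shaker, 44 mm across, 90 mm high; bystander. Origin under its middle.
- left_mug: Blue and white mug, 78 x 112 mm, 92 mm high; bystander. Origin under its middle.
- jam_1: Small red jam tub, 37 x 50 mm, 16 mm high; bystander. Origin under its middle.
- apple_1: Red apple, 70 mm across, 65 mm high; bystander. Origin under its middle.

How it is judged:
By the outcome, as a careful person would: the job done as asked, in the order asked, and still so for the second after the job is handed in, with the robot touching nothing.
It also fails if it takes over 72 s, if anything falls off the work surface, if the arm or the gripper's body presses on something with over 40 N, if the wrist force passes 120 N, or if a joint passes its speed limit or range.

## Working session

There is one attempt and no reset: what is moved stays moved. The work goes in short steps, Python scripts to look and compute and a shell command to move; the robot and the scene stay as the last step left them, time stands still between calls to the robot, and variables do not carry over. Pictures are saved under pics/ and viewed, and the job is handed in when it is done.

```bash
mkdir -p pics; ls; python3 - <<'E'
from rig import r,cams,order
import cv2
s=r.sense();print(s);print(r.nose_length)
for n in("scene","side","wrist"):
    im=cams.grab_frame(n);cv2.imwrite(f"pics/{n}0.png",im);print(n,cams.camera_info(n))
E
```

```text
pics
{'clock': 0.0, 'qpos': array([ 1.23559979e+00,  3.53658185e-01,  1.63417559e+00,  3.76059275e-05,
        1.15517104e+00, -2.40498643e-03]), 'qvel': array([-2.12453943e-04,  9.28213453e-05,  6.72060323e-04,  1.47415039e-03,
        6.44863156e-05,  1.75857857e-04]), 'joint_efforts': array([ 3.07436072e-03, -6.05255270e+01, -3.42067516e+01,  2.77393847e-04,
        9.36707453e-03, -3.12384077e-05]), 'eef_pos': array([204.01223371, 590.26193631, 241.53765483]), 'tcp_rot': array([-1.57075855e+00,  1.41208009e-03,  1.23798959e+00]), 'contact_force': array([ 0.09312484,  0.43182679, -0.01159976]), 'wrist_torque': array([-0.03437608, -0.05732476, -0.01714485]), 'opening': 0.9997295579729585}
11.0
scene {'intrinsics': array([[527.92133409,   0.        , 283.42159986],
       [  0.        , 527.92133409, 205.42996695],
       [  0.        ,   0.        ,   1.        ]]), 'k1': -0.20778639386175854, 'view': array([[ 9.24917259e-01, -3.80034301e-01,  1.00992251e-02,
        -4.08380650e+02],
       [ 2.75675917e-01,  6.88751898e-01,  6.70539791e-01,
        -2.52360042e+02],
       [-2.61
[... 571 characters left out ...]
137905e-01,  4.88604262e-01,
        -8.66984563e+02],
       [ 0.00000000e+00,  0.00000000e+00,  0.00000000e+00,
         1.00000000e+00]])}
wrist {'intrinsics': array([[323.33899092,   0.        , 283.6605958 ],
       [  0.        , 323.33899092, 210.78267883],
       [  0.        ,   0.        ,   1.        ]]), 'k1': -0.013353905528478207, 'hand_eye': array([[ 9.99999346e-01, -1.08982323e-03, -3.45660076e-04,
         4.57140304e-01],
       [ 1.49002509e-05,  3.14725215e-01, -9.49182827e-01,
        -1.32370431e+02],
       [ 1.14322943e-03,  9.49182201e-01,  3.14725025e-01,
         8.12183162e+01],
       [ 0.00000000e+00,  0.00000000e+00,  0.00000000e+00,
         1.00000000e+00]])}
```

View pics/scene0.png

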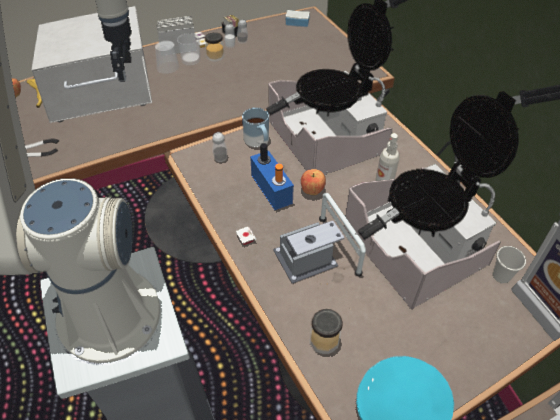

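View pics/side0.png

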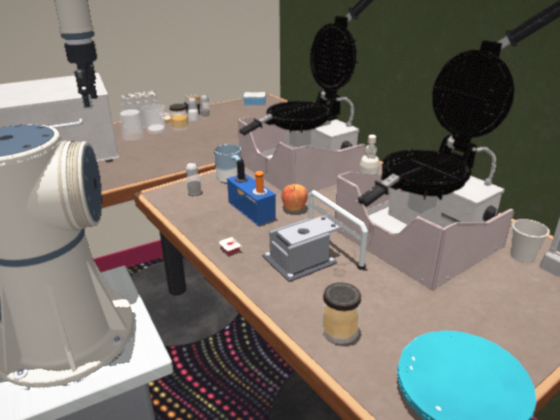

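View pics/wrist0.png

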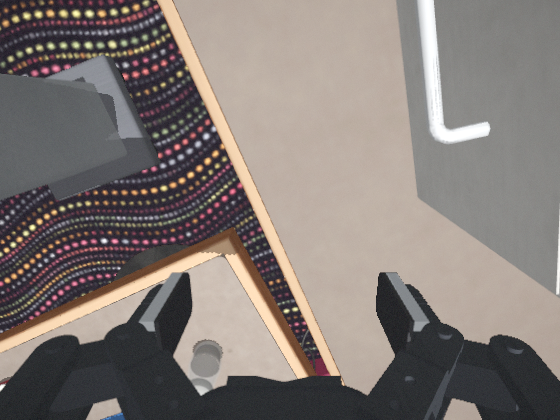

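```bash
cat > h.py <<'E'
import numpy as np,cv2
from rig import r,cams,order
from scipy.spatial.transform import Rotation as Ro
def RT(s): return Ro.from_euler('xyz',s['tcp_rot']).as_matrix()
def ray(name,uv,pose=None):
    c=cams.camera_info(name);K=np.array(c['intrinsics']);k=c['k1']
    d=np.array([(uv[0]-K[0,2])/K[0,0],(uv[1]-K[1,2])/K[1,1]]);p=d.copy()
    for _ in range(30): p=d/(1+k*(p@p))
    v=np.array([p[0],-p[1],-1.])
    if name=='wrist':
        H=np.array(c['hand_eye']);R,t=pose
        return R@H[:3,3]+t,R@(H[:3,:3]@v)
    V=np.array(c['view']);return -V[:3,:3].T@V[:3,3],V[:3,:3].T@v
def at(name,uv,z,pose=None):
    o,d=ray(name,uv,pose);return o+d*(z-o[2])/d[2]
def proj(name,P,pose=None):
    c=cams.camera_info(name);K=np.array(c['intrinsics'])
    P=np.asarray(P,float)
    if name=='wrist':
        H=np.array(c['hand_eye']);R,t=pose
        q=H[:3,:3].T@(R.T@(P-t)-H[:3,3])
    else:
        V=np.array(c['view']);q=V[:3,:3]@P+V[:3,3]
    s=np.array([q[0],-q[1]])/-q[2];s=s*(1+c['k1']*(s@s))
    return K[:2,:2]@s+K[:2,2]
def tri(obs):
    A=np.zeros((3,3));b=np.zeros(3)
    for n,uv,p in obs:
        o,d=ray(n,uv,p);d=d/np.linalg.norm(d);M=np.eye(3)-np.outer(d,d);A+=M;b+=M@o
    return np.linalg.solve(A,b)
def st():
    s=r.sense();print('t%.2f'%s['clock'],'pos',s['eef_pos'].round(1),'rot',s['tcp_rot'].round(3),'F',s['contact_force'].round(1),'M',s['wrist_torque'].round(2),'op%.2f'%s['opening'],'q',s['qpos'].round(2));return s
E
python3 - <<'E'
import cv2
for n,(x,y,w,h) in dict(scene=(205,115,180,170),side=(175,135,210,150)).items():
    im=cv2.imread(f"pics/{n}0.png")[y:y+h,x:x+w];f=min(800//w,600//h)
    cv2.imwrite(f"pics/{n}0c.png",cv2.resize(im,None,fx=f,fy=f,interpolation=cv2.INTER_CUBIC));print(n,x,y,f)
E
```

```text
scene 205 115 3
side 175 135 3
```

View pics/scene0c.png

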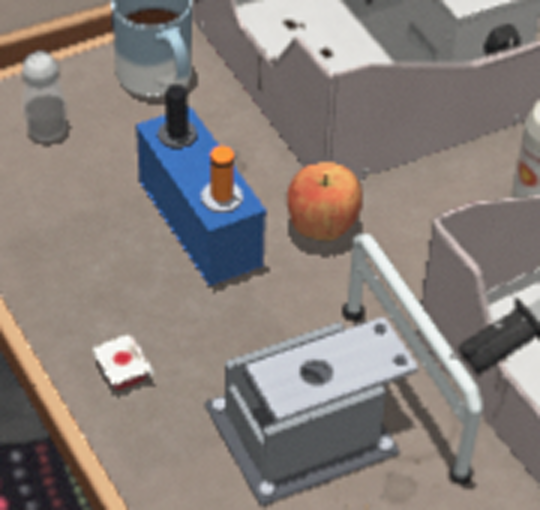

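View pics/side0c.png

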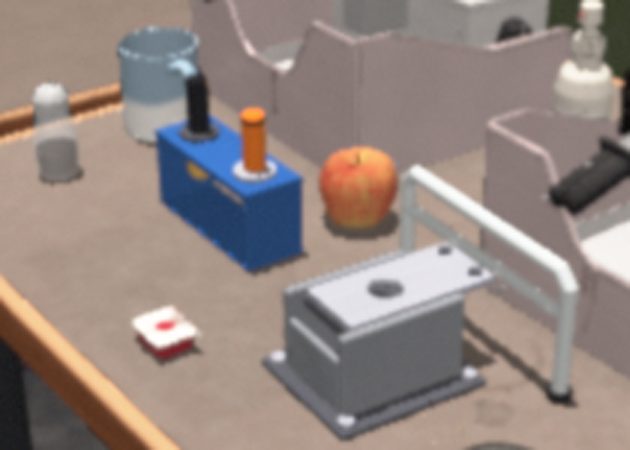

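```bash
python3 - <<'E'
from h import *
S=lambda u,v:(205+(u-.5+.5)/3,115+v/3)
D=lambda u,v:(175+u/3,135+v/3)
pts={'drift_collar':((222,193),(254,168),76),'drift_top':((222,152),(254,114),126),'pin_collar':((178,134),(198,129),76),'pin_top':((177,90),(197,77),126),
'stand_nr':((266,210),(301,178),72),'stand_nl':((208,249),(248,207),72),'stand_fl':((138,126),(158,129),72),
'tong_hole':((317,372),(385,289),72),'tongue_nl':((269,420),(346,330),72),'tongue_fl':((246,372),(307,290),72),'tongue_fr':((380,323),(440,245),72),'tongue_nr':((416,366),(496,270),72),
'rail_near':((472,395),(570,285),102),'rail_far':((364,240),(412,172),102),'foot_near':((461,478),(561,397),0),'foot_far':((352,313),None,0),
'boltL':((217,405),(278,357),5),'boltN':((267,490),(345,421),5),'boltR':((388,443),(471,374),5),
'apple':((325,205),(358,190),32),'jam':((122,360),(166,325),14)}
for k,(a,b,z) in pts.items():
    p=at('scene',S(*a),z); q=at('side',D(*b),z) if b else None; t=tri([('scene',S(*a),None),('side',D(*b),None)]) if b else None
    print(k,p[:2].round(1),q[:2].round(1) if b else '',t.round(1) if b else '')
E
```

```text
drift_collar [505.8 188.6] [505.3 184. ] [508.  191.5  72.2]
drift_top [505.2 187.8] [505.4 181.4] [508.1 190.5 122. ]
pin_collar [497.1 272.9] [497.9 274.4] [496.5 271.3  77.6]
pin_top [498.1 275.8] [498.2 271.9] [499.8 277.6 123.7]
stand_nr [534.8 159. ] [533.6 155.5] [536.6 161.9  68.4]
stand_nl [471.3 134.9] [473.4 133.9] [471.9 133.4  72.9]
stand_fl [468.6 300.5] [471.1 300. ] [469.1 298.2  73.4]
tong_hole [502.2 -20. ] [501.4 -23.2] [504.  -18.   68.5]
tongue_nl [448.6 -49.2] [450.4 -54.2] [451.1 -48.8  69.1]
tongue_fl [450.3   0.9] [452.8   3.7] [449.   -2.6  76.7]
tongue_fr [570.5   7.1] [570.1   8.4] [569.8   7.   72.6]
tongue_nr [577.7 -44. ] [584.9 -42. ] [575.3 -51.1  80.2]
rail_near [ 591.2 -105.9] [ 585.6 -122.1] [601.6 -98.2  85.2]
rail_far [584.1  70.7] [584.9  70.4] [584.2  70.1 102.4]
foot_near [ 592.1 -112.5] [ 594.9 -113.6] [ 591.9 -114.9    2.4]
foot_far [584.6  79.5]  
boltL [436.   26.5] [440.1  26.1] [436.3  22.5   8.9]
boltN [441.2 -67. ] [443.2 -65.6] [440.3 -69.6   8.8]
boltR [550.5 -61.7] [551.4 -63.6] [551.5 -61.9   4.1]
apple [602.9 180.7] [602.2 177.8] [604.7 182.9  29.1]
jam [377.1  93.7] [380.7  94.8] [377.1  89.4  18.5]
```

```bash
python3 -m crank '[[0,4.1,0,-0.85,0,-4.1,1],[0,4.1,0,-0.85,0,-4.1,1],[0,4.1,0,-0.85,0,-4.1,1],[0,4.1,0,-0.85,0,-4.1,1],[0,4.1,0,-0.85,0,-4.1,1],[0,4.1,0,-0.85,0,-4.1,1],[0,4.1,0,-0.85,0,-4.1,1],[0,4.1,0,-0.85,0,-4.1,1],[0,4.1,0,-0.85,0,-4.1,1],[0,4.1,0,-0.85,0,-4.1,1]]'
```

```text
clock: 0.98
eef_pos: [468.1, 283.1, 238.7]
tcp_rot: [-1.569, 0.001, 0.503]
contact_force: [1.1, 0.0, -0.1]
opening: 1.003
```

```bash
python3 -m crank '[[0,3.8,0,-0.35,-0.4,-3.2,1],[0,3.8,0,-0.35,-0.4,-3.2,1],[0,3.8,0,-0.35,-0.4,-3.2,1],[0,3.8,0,-0.35,-0.4,-3.2,1],[0,3.8,0,-0.35,-0.4,-3.2,1],[0,3.8,0,-0.35,-0.4,-3.2,1],[0,3.8,0,-0.35,-0.4,-3.2,1],[0,0,0,0,0,0,1],[0,0,0,0,0,0,1],[0,0,0,0,0,0,1]]'; python3 - <<'E'
from h import *
s=st();im=cams.grab_frame('wrist');cv2.imwrite('pics/w1.png',im);np.save('w1.npy',np.c_[RT(s),s['eef_pos']])
E
```

```text
clock: 1.82
eef_pos: [510.7, 44.1, 266.3]
tcp_rot: [-1.573, 0.003, 0.002]
contact_force: [0.0, -0.3, -0.5]
opening: 0.998
t1.82 pos [510.7  44.1 266.3] rot [-1.573  0.003  0.002] F [ 0.  -0.3 -0.5] M [ 0.03 -0.03  0.01] op1.00 q [ 0.08  0.15  1.84 -0.    1.15  0.08]
```

View pics/w1.png

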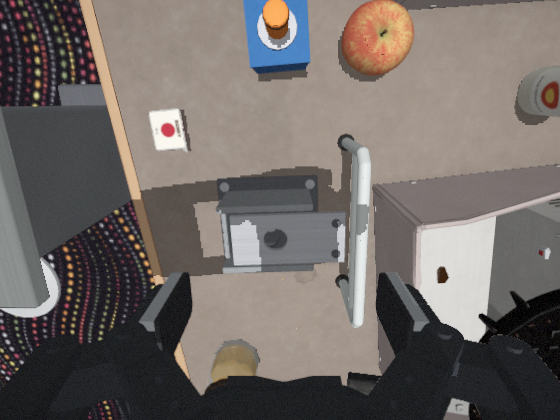

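```bash
python3 - <<'E'
import cv2
im=cv2.imread("pics/w1.png")
a=im[170:290,200:360];cv2.imwrite("pics/w1a.png",cv2.resize(a,None,fx=5,fy=5,interpolation=cv2.INTER_CUBIC))
a=im[0:80,230:330];cv2.imwrite("pics/w1b.png",cv2.resize(a,None,fx=7,fy=7,interpolation=cv2.INTER_CUBIC))
E
```

```text
(no output)
```

View pics/w1a.png

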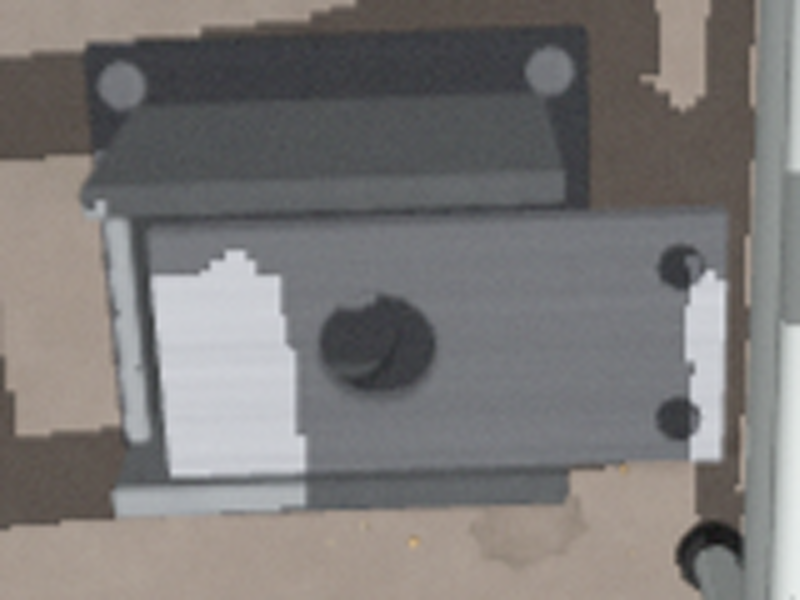

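View pics/w1b.png

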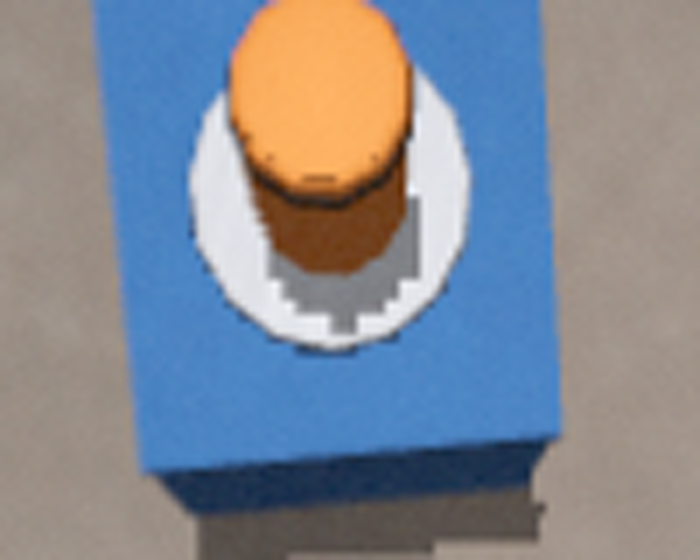

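```bash
python3 - <<'E'
from h import *
M=np.load('w1.npy');P=(M[:,:3],M[:,3])
A=lambda u,v:(200+u/5,170+v/5)
B=lambda u,v:(230+u/7,v/7)
for n,uv,z in [('hole',A(377,343),72),('holeL',A(320,343),72),('holeR',A(434,343),72),('holeN',A(377,393),72),('holeF',A(377,294),72),('T_fl',A(147,225),72),('T_fr',A(728,208),72),('T_nr',A(722,460),72),('T_nl',A(170,478),72),
 ('wallF_l',A(95,208),72),('wallF_r',A(563,195),72),('wallN_l',A(117,515),72),('wallN_r',A(566,500),72),('boltL',A(121,86),6),('boltR',A(549,70),6),
 ('handle top',B(320,97),126),('collarL',B(190,190),76),('collarR',B(471,190),76),('collarN',B(330,350),76),('standL',B(145,470),72),('standR',B(558,436),72)]:
  print(n,at('wrist',uv,z,P).round(1))
E
```

```text
hole [501.1 -15.6  72. ]
holeL [488.6 -15.6  72. ]
holeR [513.6 -15.5  72. ]
holeN [501.  -27.6  72. ]
holeF [501.2  -4.   72. ]
T_fl [452.   11.6  72. ]
T_fr [576.1  16.   72. ]
T_nr [578.6 -43.8  72. ]
T_nl [454.1 -49.   72. ]
wallF_l [441.1  15.4  72. ]
wallF_r [540.8  18.7  72. ]
wallN_l [441.6 -58.5  72. ]
wallN_r [543.8 -54.1  72. ]
boltL [435.4  25.3   6. ]
boltR [542.4  29.8   6. ]
handle top [503.8 188.6 126. ]
collarL [486.  189.7  76. ]
collarR [521.6 189.8  76. ]
collarN [503.7 171.3  76. ]
standL [479.  157.3  72. ]
standR [533.7 161.6  72. ]
```

```bash
python3 -m crank '[[0,-0.5,0,-0.1,1.2,2.9,0],[0,-0.5,0,-0.1,1.7,2.9,0],[0,-0.5,0,-0.1,2.2,2.9,0],[0,-0.4,0,-0.1,2.2,2.8,0],[0,-0.4,0,-0.2,2.2,2.9,0],[0,0,0,0,1.0,0,0],[0,0,0,0,0,0,0],[0,0,0,0,0,0,0],[0,0,0,0,0,0,0],[0,0,0,0,0,0,0]]' 60; python3 - <<'E'
from h import *
s=st();im=cams.grab_frame('wrist');cv2.imwrite('pics/w2.png',im);np.save('w2.npy',np.c_[RT(s),s['eef_pos']])
for n in('scene','side'): cv2.imwrite(f'pics/{n}2.png',cams.grab_frame(n))
E
```

```text
clock: 2.7
eef_pos: [500.1, 203.0, 157.4]
tcp_rot: [-1.573, 0.0, 0.06]
contact_force: [-0.6, -0.1, -0.3]
opening: 0.502
t2.70 pos [500.1 203.  157.4] rot [-1.573  0.     0.06 ] F [-0.6 -0.1 -0.3] M [ 0.02 -0.06 -0.04] op0.50 q [ 0.38  0.32  1.89 -0.    0.93  0.33]
```

View pics/w2.png

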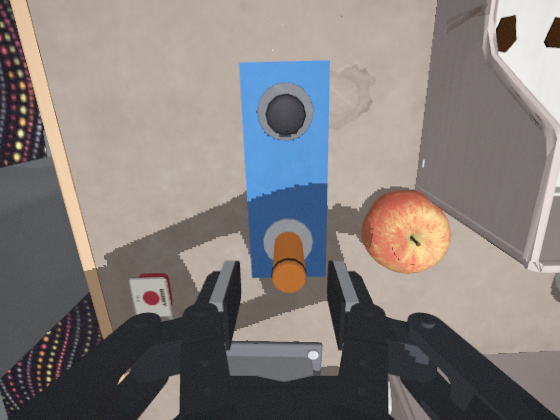

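```bash
python3 - <<'E'
from h import *
M=np.load('w2.npy');P=(M[:,:3],M[:,3])
for n,uv,z in [('htop',(289,276),126),('collar',(288,242),76),('pintop',(286,115),126),('pincollar',(285.5,111.5),76),('sNL',(253,277),72),('sNR',(326,276),72),('sFL',(240,63),72),('sFR',(330,61),72)]:
  print(n,at('wrist',uv,z,P).round(1))
print('tcp proj',proj('wrist',P[1]-[0,0,-8],P),proj('wrist',[P[1][0],P[1][1],126],P))
E
```

```text
htop [503.8 191.  126. ]
collar [504. 190.  76.]
pintop [496.5 279.1 126. ]
pincollar [496.5 279.6  76. ]
sNL [479.4 157.5  72. ]
sNR [534.8 161.8  72. ]
sFL [466.7 306.4  72. ]
sFR [522. 311.  72.]
tcp proj [283.70792295 296.59615071] [283.71452691 256.64556586]
```

```bash
python3 -m crank '[[0,0,0,0.15,0,-0.6,0],[0,0,0,0.15,0,-0.6,0],[0,0,0,0,0,0,0],[0,0,0,0,1.5,0,0],[0,0,0,0,2.0,0,0],[0,0,0,0,1.5,0,0],[0,0,0,0,0.7,0,0],[0,0,0,0,0,0,0],[0,0,0,0,0,0,0],[0,0,0,0,0,0,0]]'; python3 - <<'E'
from h import *
s=st();im=cams.grab_frame('wrist');cv2.imwrite('pics/w3.png',im)
E
```

```text
clock: 3.68
eef_pos: [508.8, 186.2, 103.2]
tcp_rot: [-1.57, -0.008, 0.053]
contact_force: [0.3, -0.2, 0.4]
opening: 0.501
t3.68 pos [508.8 186.2 103.2] rot [-1.57  -0.008  0.053] F [ 0.3 -0.2  0.4] M [ 0.08  0.03 -0.01] op0.50 q [ 0.35  0.4   1.93 -0.    0.8   0.3 ]
```

View pics/w3.png

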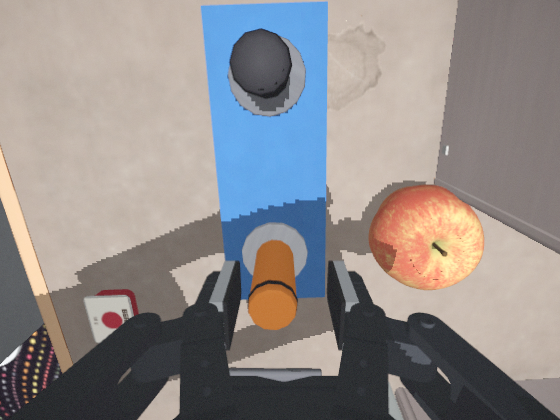

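```bash
python3 -m crank '[[0,0,0.4,-0.3,0.2,0.3,0],[0,0,0,-0.1,0.1,0.1,0],[0,0,0,0,0.1,0,0],[0,0,0,0,0,0,0],[0,0,0,0,0,0,-1],[0,0,0,0,0,0,-1],[0,0,0,0,0,0,-1],[0,0,0,0,0,0,-1],[0,0,0,0,0,0,-1],[0,0,0,0,0,0,-1]]' 80; python3 - <<'E'
from h import *
s=st();im=cams.grab_frame('wrist');cv2.imwrite('pics/w4.png',im)
E
```

```text
clock: 4.57
eef_pos: [505.6, 191.3, 101.7]
tcp_rot: [-1.569, -0.005, 0.053]
contact_force: [-0.5, -0.4, 0.8]
opening: 0.215
t4.57 pos [505.6 191.3 101.7] rot [-1.569 -0.005  0.053] F [-0.5 -0.4  0.8] M [-0.01  0.05 -0.02] op0.21 q [0.36 0.4  1.93 0.   0.8  0.31]
```

View pics/w4.png

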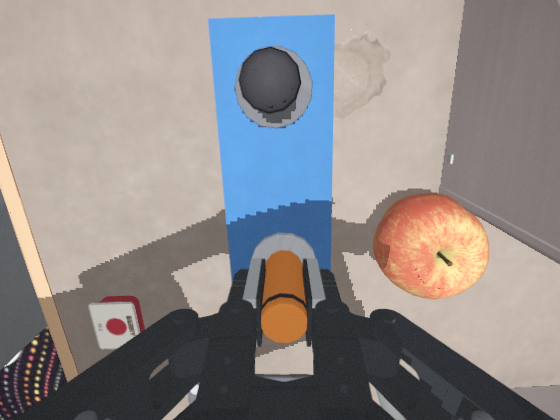

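```bash
python3 -m crank '[[0,0,0,0,-0.8,0,-1],[0,0,0,0,-1.5,0,-1],[0,0,0,0,-2.0,0,-1],[0,0,0,0,-2.5,0,-1],[0,0,0,0,-1.5,0,-1],[0,0,0.2,0,-0.4,0,-1],[0,0.2,0,0,0,-2.5,-1],[0,0.2,0,0,0,-4,-1],[0,0.2,0,0,0,-4,-1],[0,0,0,0,0,-4,-1]]' 80; python3 -m crank '[[0,0,0,0,0,-3.3,-1],[0,0,0,0,0,-1.2,-1],[0,0,0,0,0,0,-1],[0,0,0,0,0,0,-1],[0,0,0,0,0,0,-1],[0,0,0,0,0,0,-1],[0,0,0,0,0,0,-1],[0,0,0,0,0,0,-1],[0,0,0,0,0,0,-1],[0,0,0,0,0,0,-1]]' 80; python3 - <<'E'
from h import *
s=st();im=cams.grab_frame('wrist');cv2.imwrite('pics/w5.png',im);np.save('w5.npy',np.c_[RT(s),s['eef_pos']])
for n in('scene','side'): cv2.imwrite(f'pics/{n}5.png',cams.grab_frame(n))
E
```

```text
clock: 5.45
eef_pos: [510.8, 47.8, 192.9]
tcp_rot: [-1.568, 0.001, 0.051]
contact_force: [2.0, -0.7, -2.2]
opening: 0.209
clock: 6.28
eef_pos: [510.8, -1.9, 190.5]
tcp_rot: [-1.568, 0.006, 0.05]
contact_force: [0.2, -0.0, -1.6]
opening: 0.213
t6.28 pos [510.8  -1.9 190.5] rot [-1.568  0.006  0.05 ] F [ 0.2 -0.  -1.6] M [-0.02 -0.04 -0.03] op0.21 q [-0.01  0.24  1.92  0.    0.99 -0.06]
```

View pics/w5.png

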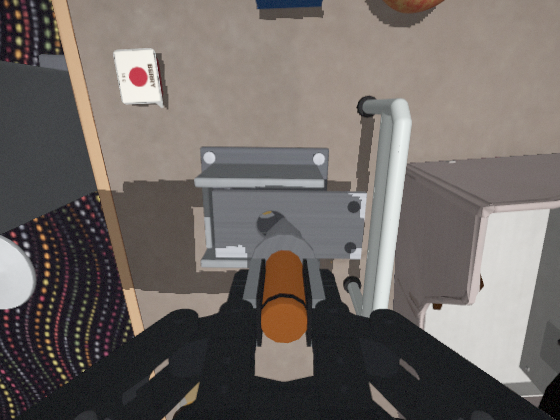

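```bash
python3 - <<'E'
import cv2
im=cv2.imread("pics/w5.png")
a=im[140:270,190:380];a=cv2.convertScaleAbs(a,alpha=1.6);cv2.imwrite("pics/w5a.png",cv2.resize(a,None,fx=4,fy=4,interpolation=cv2.INTER_CUBIC))
a=cv2.imread("pics/scene5.png")[140:290,240:390];cv2.imwrite("pics/s5a.png",cv2.resize(a,None,fx=4,fy=4,interpolation=cv2.INTER_CUBIC))
a=cv2.imread("pics/side5.png")[150:290,240:390];cv2.imwrite("pics/d5a.png",cv2.resize(a,None,fx=4,fy=4,interpolation=cv2.INTER_CUBIC))
E
```

```text
(no output)
```

View pics/w5a.png

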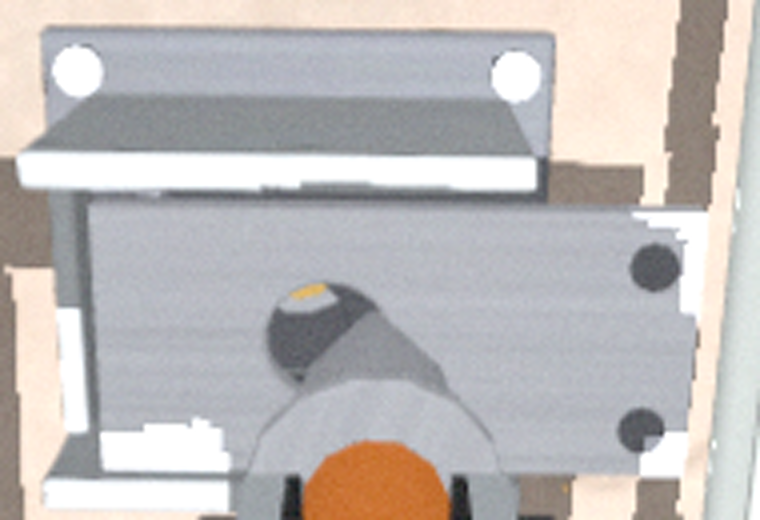

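View pics/s5a.png

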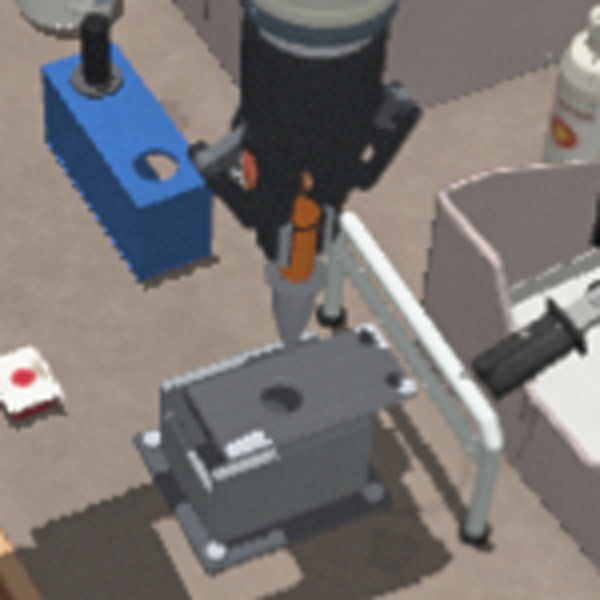

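View pics/d5a.png

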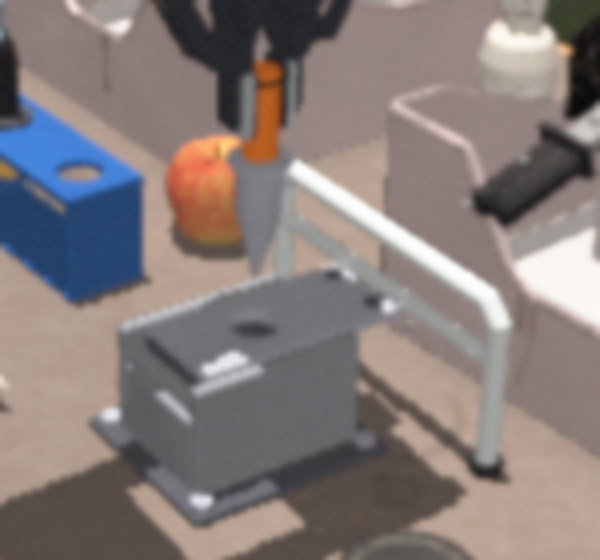

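```bash
python3 - <<'E'
from h import *
M=np.load('w5.npy');P=(M[:,:3],M[:,3])
tip=P[0]@np.array([0,97.7,0])+P[1];print('tip',tip)
print(proj('scene',tip),proj('side',tip),'obs tip scene 313.2,226.2 side 304.7,218.7')
for n,tu,hu in [('scene',(313.2,226.2),(310.5,239.5)),('side',(304.7,218.7),(303.5,231.5))]:
    a=at(n,tu,tip[2]);b=at(n,hu,72);print(n,'tip',a.round(1),'hole',b.round(1),'hole-tip',(b-a).round(1), 'hole abs',(b-a+tip).round(1))
A=lambda u,v:(190+u/4,140+v/4)
for n,uv,z in [('hole',A(330,343),72),('holeL',A(266,335),72),('holeTop',A(325,282),72),('TL',A(88,205),72),('TR',A(708,208),72),('BL',A(98,475),72)]: print(n,at('wrist',uv,z,P).round(1))
E
```

```text
tip [510.22006026  -1.67868829  92.78917651]
[311.0063879  226.88658985] [301.61457989 217.48338411] obs tip scene 313.2,226.2 side 304.7,218.7
scene tip [515.9  -1.7  92.8] hole [501.2 -21.2  72. ] hole-tip [-14.7 -19.5 -20.8] hole abs [495.5 -21.2  72. ]
side tip [513.2  -9.4  92.8] hole [501.4 -24.   72. ] hole-tip [-11.8 -14.6 -20.8] hole abs [498.4 -16.3  72. ]
hole [501.5 -16.9  72. ]
holeL [488.2 -15.9  72. ]
holeTop [500.   -3.7  72. ]
TL [451.8  10.1  72. ]
TR [576.  16.  72.]
BL [452.8 -50.   72. ]
```

```bash
python3 - <<'E'
import cv2,numpy as np
o=[]
for f,(x,y) in (("w1",(275,239)),("w5",(272,222))):
    im=cv2.imread(f"pics/{f}.png")
    a=im[y-18:y+18,x-18:x+18].astype(float);a=np.clip((a-20)*2.6,0,255).astype('uint8');o.append(cv2.resize(a,None,fx=11,fy=11,interpolation=cv2.INTER_CUBIC))
cv2.imwrite("pics/holes.png",np.hstack(o))
E
```

```text
(no output)
```

View pics/holes.png

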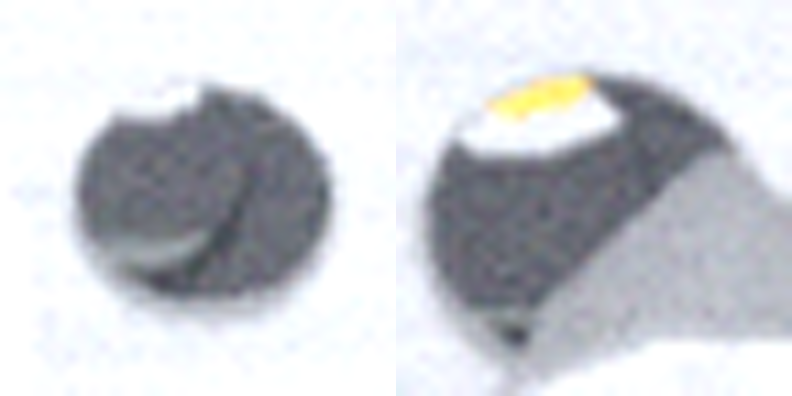

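```bash
python3 - <<'E'
from h import *
M=np.load('w1.npy');P=(M[:,:3],M[:,3])
for (u,v) in [(252,170),(247,195),(232,230),(205,258)]:
  print(at('wrist',(257+u/11-.5,221+v/11-.5),65,P).round(1))
for (u,v) in [(75,200),(330,200),(203,88),(203,310)]:
  print('t',at('wrist',(257+u/11-.5,221+v/11-.5),72,P).round(1))
E
```

```text
[505.4 -15.4  65. ]
[504.9 -18.1  65. ]
[503.4 -22.   65. ]
[500.6 -25.2  65. ]
t [487.9 -15.7  72. ]
t [513.3 -15.6  72. ]
t [500.7  -3.7  72. ]
t [500.6 -27.7  72. ]
```

```bash
python3 -m crank '[[0,0,-0.3,-0.5,0,-0.4,-1],[0,0,-0.2,-0.8,0,-0.5,-1],[0,0,0,-0.5,0,-0.3,-1],[0,0,0,0,0.5,0,-1],[0,0,0,0,0.4,0,-1],[0,0,0,0,0,0,-1],[0,0,0,0,0,0,-1],[0,0,0,0,0,0,-1],[0,0,0,0,0,0,-1],[0,0,0,0,0,0,-1]]' 80; python3 - <<'E'
from h import *
s=st();im=cams.grab_frame('wrist');cv2.imwrite('pics/w6.png',im);np.save('w6.npy',np.c_[RT(s),s['eef_pos']])
o=[]
for n,(x,y) in dict(scene=(275,190),side=(265,175)).items():
    im=cams.grab_frame(n);cv2.imwrite(f'pics/{n}6.png',im);o.append(cv2.resize(im[y:y+80,x:x+66],None,fx=6,fy=6,interpolation=cv2.INTER_CUBIC))
cv2.imwrite('pics/c6.png',np.hstack(o))
E
```

```text
clock: 7.27
eef_pos: [491.0, -17.0, 180.4]
tcp_rot: [-1.568, -0.003, 0.048]
contact_force: [0.5, 0.0, -2.7]
opening: 0.215
t7.27 pos [491.  -17.  180.4] rot [-1.568 -0.003  0.048] F [ 0.5  0.  -2.7] M [0.06 0.06 0.05] op0.22 q [-0.04  0.22  1.98  0.    0.94 -0.09]
```

View pics/c6.png

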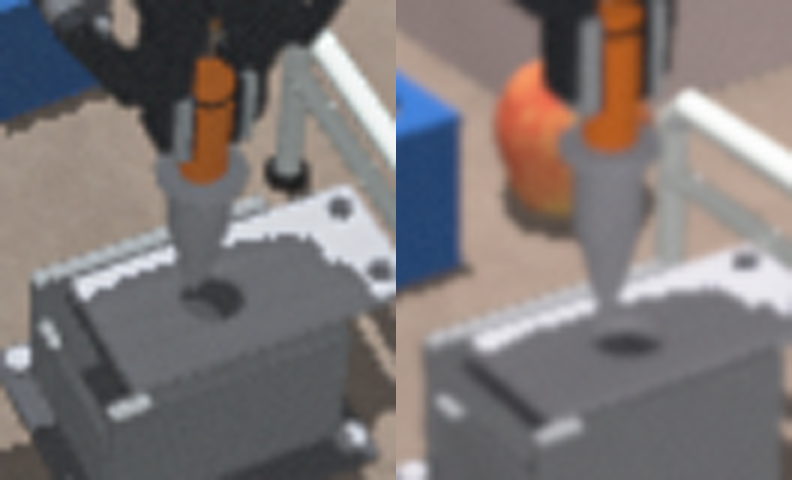

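View pics/w6.png

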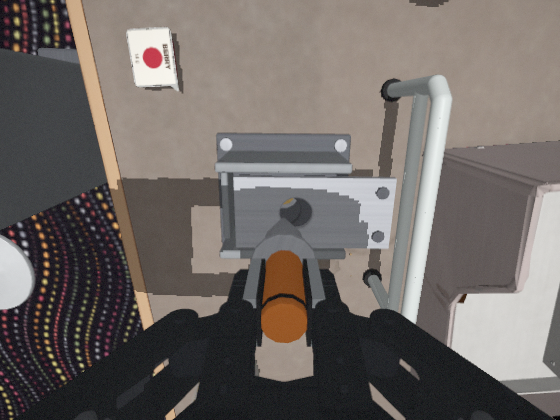

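```bash
python3 - <<'E'
from h import *
M=np.load('w6.npy');P=(M[:,:3],M[:,3])
tip=P[0]@np.array([0,97.7,0])+P[1];print('tip',tip)
for n,tu,hu in [('scene',(308.3,238.3),(310.5,239.5)),('side',(300.5,226.3),(303.5,231.8))]:
    a=at(n,tu,tip[2]);b=at(n,hu,72);print(n,'tip',a.round(1),'hole',b.round(1),'hole-tip',(b-a).round(1), 'hole abs',(b-a+tip).round(1), 'proj tip',proj(n,tip))
    print('at true z75..',at(n,tu,82).round(1))
im=cv2.imread('pics/w6.png')[165:265,215:345];cv2.imwrite('pics/w6a.png',cv2.resize(cv2.convertScaleAbs(im,alpha=1.5),None,fx=6,fy=6,interpolation=cv2.INTER_CUBIC))
E
```

```text
tip [491.33940887 -16.7077628   82.67782966]
scene tip [493.9 -23.5  82.7] hole [501.2 -21.2  72. ] hole-tip [  7.3   2.3 -10.7] hole abs [498.6 -14.4  72. ] proj tip [306.10218658 236.51211408]
at true z75.. [494.2 -23.1  82. ]
side tip [497.7 -17.4  82.7] hole [500.7 -25.   72. ] hole-tip [  3.   -7.6 -10.7] hole abs [494.3 -24.3  72. ] proj tip [297.78157296 226.94100765]
at true z75.. [498.3 -16.5  82. ]
```

View pics/w6a.png

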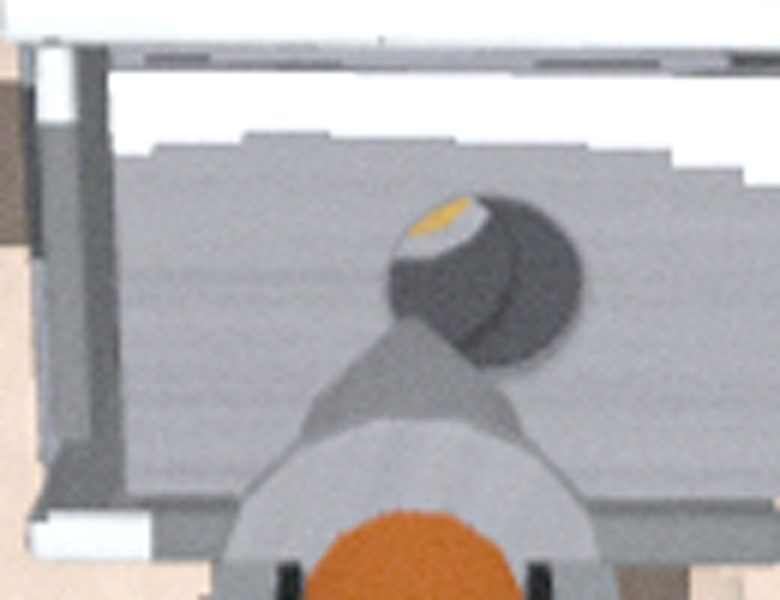

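```bash
python3 - <<'E'
from h import *
M=np.load('w6.npy');P=(M[:,:3],M[:,3])
C=lambda uv:((np.array(uv)+.5-[215,165])*6).round(1)
for d in (97.7,105,108.4): print(d,C(proj('wrist',P[0]@np.array([0,d,0])+P[1],P)))
F=lambda u,v,z:at('wrist',(215+u/6-.5,165+v/6-.5),z,P).round(1)
print(F(484.5,280,72),F(387,280,72),F(582,280,72),F(484,192,72),F(484,368,72),F(518,262,65))
E
```

```text
97.7 [415.4 316.5]
105 [415.4 297.7]
108.4 [415.4 289.2]
[500.3 -15.   72. ] [487.6 -15.6  72. ] [513.1 -14.3  72. ] [499.6  -3.   72. ] [501.  -27.3  72. ] [505.1 -14.5  65. ]
```

```bash
python3 -m crank '[[0,0,0,0.16,0,0.13,-1],[0,0,0,0,0,0,-1],[0,0,0,0,0.4,0,-1],[0,0,0,0,0.5,0,-1],[0,0,0,0,0.5,0,-1],[0,0,0,0,0.4,0,-1],[0,0,0,0,0,0,-1],[0,0,0,0,0,0,-1],[0,0,0,0,0,0,-1],[0,0,0,0,0,0,-1]]' 80; python3 - <<'E'
from h import *
s=st();im=cams.grab_frame('wrist');cv2.imwrite('pics/w7.png',im);np.save('w7.npy',np.c_[RT(s),s['eef_pos']])
im=im[165:265,215:345];cv2.imwrite('pics/w7a.png',cv2.resize(cv2.convertScaleAbs(im,alpha=1.5),None,fx=6,fy=6,interpolation=cv2.INTER_CUBIC))
E
```

```text
clock: 8.25
eef_pos: [492.5, -15.2, 159.9]
tcp_rot: [-1.568, -0.002, 0.049]
contact_force: [0.4, -0.2, -3.0]
opening: 0.213
t8.25 pos [492.5 -15.2 159.9] rot [-1.568 -0.002  0.049] F [ 0.4 -0.2 -3. ] M [-0.04  0.01 -0.03] op0.21 q [-0.04  0.25  1.99  0.    0.9  -0.09]
```

View pics/w7a.png

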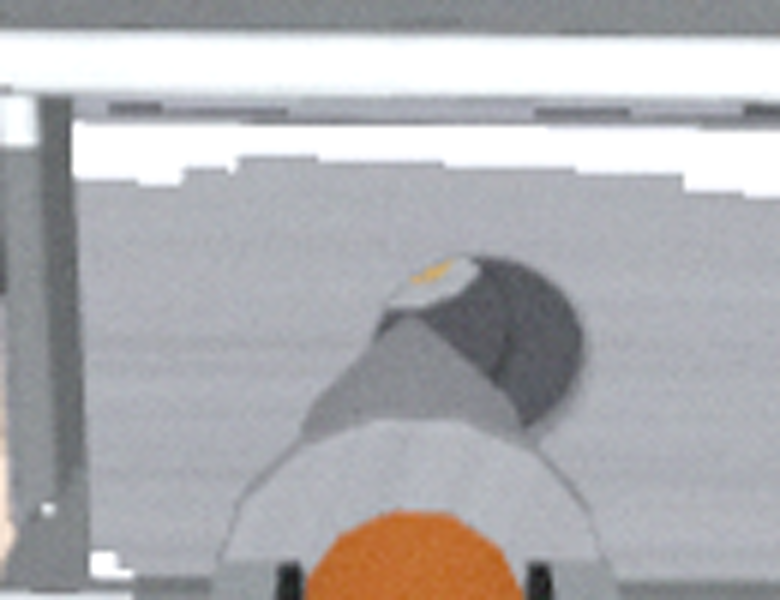

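```bash
python3 -m crank '[[0,0,0,0,0.2,0,-1],[0,0,0,0,0.2,0,-1],[0,0,0,0,0.2,0,-1],[0,0,0,0,0.2,0,-1],[0,0,0,0,0,0,-1],[0,0,0,0,0,0,-1],[0,0,0,0,0,0,-1],[0,0,0,0,0,0,-1],[0,0,0,0,0,0,-1],[0,0,0,0,0,0,-1]]' 80; python3 -c "
from h import *;st()"
```

```text
clock: 9.13
eef_pos: [493.9, -15.2, 152.0]
tcp_rot: [-1.569, -0.005, 0.049]
contact_force: [-0.1, 0.4, -1.9]
opening: 0.212
t9.13 pos [493.9 -15.2 152. ] rot [-1.569 -0.005  0.049] F [-0.1  0.4 -1.9] M [ 0.02 -0.17  0.  ] op0.21 q [-0.04  0.26  2.    0.    0.88 -0.09]
```

```bash
python3 -m crank '[[0,0,0.1,-0.12,0,0,-1],[0,0,0.1,0,0.2,0,-1],[0,0,0,0,0.2,0,-1],[0,0,0,0,0.2,0,-1],[0,0,0,0,0.2,0,-1],[0,0,0,0,0,0,-1],[0,0,0,0,0,0,-1],[0,0,0,0,0,0,-1],[0,0,0,0,0,0,-1],[0,0,0,0,0,0,-1]]' 80; python3 - <<'E'
from h import *
s=st();im=cams.grab_frame('wrist');cv2.imwrite('pics/w8.png',im);np.save('w8.npy',np.c_[RT(s),s['eef_pos']])
im=im[165:265,215:345];cv2.imwrite('pics/w8a.png',cv2.resize(cv2.convertScaleAbs(im,alpha=1.5),None,fx=6,fy=6,interpolation=cv2.INTER_CUBIC))
E
```

```text
clock: 9.97
eef_pos: [495.4, -15.3, 144.4]
tcp_rot: [-1.569, -0.007, 0.049]
contact_force: [2.2, -0.3, -0.4]
opening: 0.214
t9.97 pos [495.4 -15.3 144.4] rot [-1.569 -0.007  0.049] F [ 2.2 -0.3 -0.4] M [ 0.02 -0.36 -0.04] op0.21 q [-0.04  0.28  2.    0.    0.86 -0.09]
```

View pics/w8a.png

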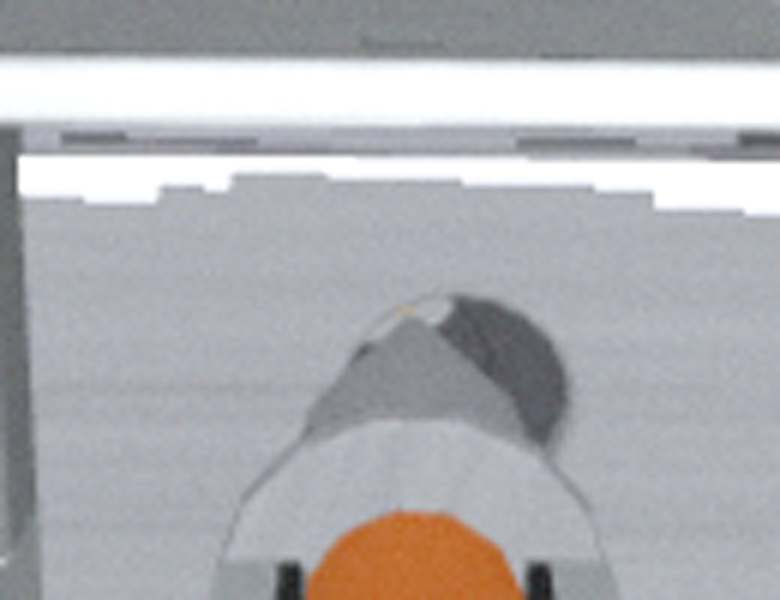

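```bash
python3 -m crank '[[0,0,0.2,-0.15,0,0,-1],[0,0,0.1,-0.15,0,0,-1],[0,0,0.1,-0.15,0.1,0,-1],[0,0,0,-0.15,0.1,0,-1],[0,0,0,-0.15,0.1,0,-1],[0,0,0,-0.15,0.1,0,-1],[0,0,0,-0.15,0,0,-1],[0,0,0,-0.15,0,0,-1],[0,0,0,-0.1,0,0,-1],[0,0,0,-0.1,0,0,-1]]' 80; python3 -c "
from h import *;st()"
```

```text
clock: 10.85
eef_pos: [491.9, -15.7, 144.0]
tcp_rot: [-1.57, -0.025, 0.048]
contact_force: [7.2, 1.6, -3.5]
opening: 0.211
t10.85 pos [491.9 -15.7 144. ] rot [-1.57  -0.025  0.048] F [ 7.2  1.6 -3.5] M [ 0.15 -1.42 -0.01] op0.21 q [-0.04  0.26  2.02  0.    0.83 -0.09]
```

```bash
python3 -m crank '[[0,0,0.5,-0.1,0.2,0,-1],[0,0,0.5,-0.1,0.2,0,-1],[0,0,0.4,-0.1,0.2,0,-1],[0,0,0.4,-0.1,0.2,0,-1],[0,0,0.4,-0.1,0.2,0,-1],[0,0,0.4,-0.1,0,0,-1],[0,0,0.3,-0.1,0,0,-1],[0,0,0.3,-0.1,0,0,-1],[0,0,0.3,-0.1,0,0,-1],[0,0,0.3,-0.1,0,0,-1]]' 80; python3 - <<'E'
from h import *
s=st();im=cams.grab_frame('wrist');cv2.imwrite('pics/w9.png',im);np.save('w9.npy',np.c_[RT(s),s['eef_pos']])
im=im[165:265,215:345];cv2.imwrite('pics/w9a.png',cv2.resize(cv2.convertScaleAbs(im,alpha=1.5),None,fx=6,fy=6,interpolation=cv2.INTER_CUBIC))
E
```

```text
clock: 11.68
eef_pos: [493.0, -15.8, 137.9]
tcp_rot: [-1.57, 0.017, 0.047]
contact_force: [5.3, 1.2, -4.1]
opening: 0.21
t11.68 pos [493.  -15.8 137.9] rot [-1.57   0.017  0.047] F [ 5.3  1.2 -4.1] M [ 0.15 -1.46 -0.01] op0.21 q [-0.03  0.29  1.99 -0.    0.87 -0.08]
```

View pics/w9a.png

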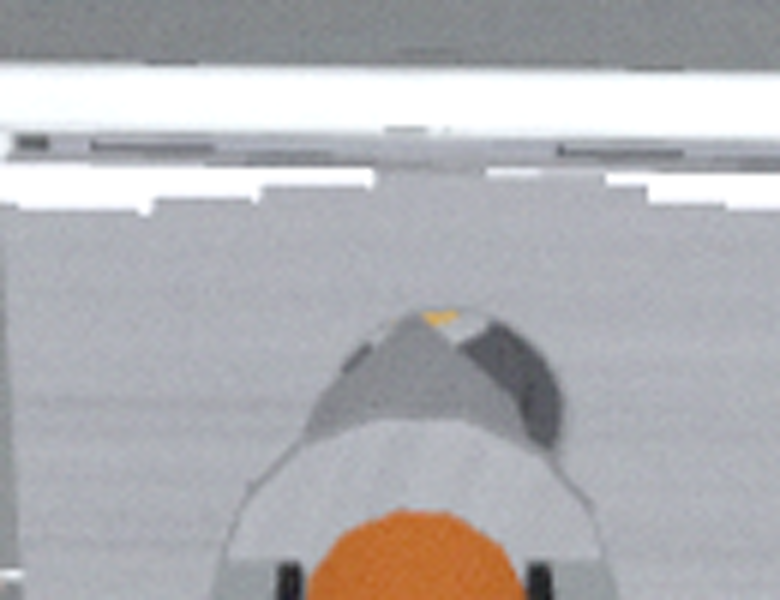

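```bash
python3 -m crank '[[0,0,0,-0.13,0.2,0,-1],[0,0,0,-0.13,0.2,0,-1],[0,0,0,-0.13,0.2,0,-1],[0,0,0,-0.13,0.2,0,-1],[0,0,0,-0.13,0.2,0,-1],[0,0,0,-0.13,0.2,0,-1],[0,0,0,-0.1,0,0,-1],[0,0,0,-0.1,0,0,-1],[0,0,0,-0.1,0,0,-1],[0,0,0,-0.1,0,0,-1]]' 80; python3 - <<'E'
from h import *
s=st();im=cams.grab_frame('wrist');cv2.imwrite('pics/w10.png',im);np.save('w10.npy',np.c_[RT(s),s['eef_pos']])
im=im[165:265,215:345];cv2.imwrite('pics/w10a.png',cv2.resize(cv2.convertScaleAbs(im,alpha=1.5),None,fx=6,fy=6,interpolation=cv2.INTER_CUBIC))
E
```

```text
clock: 12.57
eef_pos: [492.3, -15.6, 130.2]
tcp_rot: [-1.57, -0.009, 0.047]
contact_force: [6.5, 0.4, -3.1]
opening: 0.215
t12.57 pos [492.3 -15.6 130.2] rot [-1.57  -0.009  0.047] F [ 6.5  0.4 -3.1] M [ 0.07 -1.34 -0.01] op0.21 q [-0.04  0.29  2.02  0.    0.82 -0.08]
```

View pics/w10a.png

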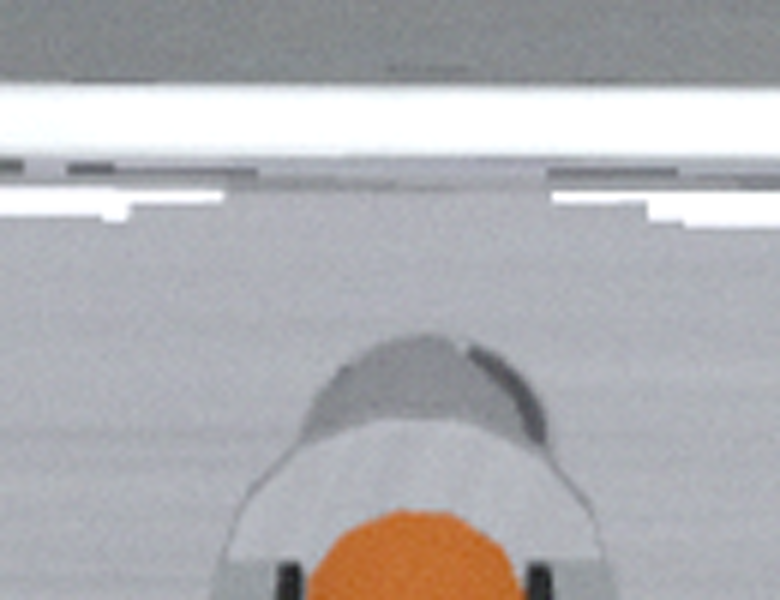

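```bash
python3 -m crank '[[0,0,0.1,-0.1,0.2,0,-1],[0,0,0.1,-0.1,0.2,0,-1],[0,0,0.1,-0.1,0.2,0,-1],[0,0,0.1,-0.1,0.2,0,-1],[0,0,0.1,-0.1,0.2,0,-1],[0,0,0.1,-0.1,0.2,0,-1],[0,0,0.1,-0.08,0,0,-1],[0,0,0.1,-0.08,0,0,-1],[0,0,0.1,-0.08,0,0,-1],[0,0,0.1,-0.08,0,0,-1]]' 80; python3 -c "
from h import *;st()"
```

```text
clock: 13.45
eef_pos: [490.7, -15.6, 120.6]
tcp_rot: [-1.571, -0.009, 0.046]
contact_force: [6.1, 1.0, 0.1]
opening: 0.213
t13.45 pos [490.7 -15.6 120.6] rot [-1.571 -0.009  0.046] F [6.1 1.  0.1] M [ 0.17 -1.46  0.01] op0.21 q [-0.04  0.31  2.03  0.    0.8  -0.08]
```

```bash
python3 -m crank '[[0,0,0.1,0,0.15,0,-1],[0,0,0.1,0,0.15,0,-1],[0,0,0.1,0,0.15,0,-1],[0,0,0,0,0.15,0,-1],[0,0,0,0,0.15,0,-1],[0,0,0,0,0.15,0,-1],[0,0,0,0,0,0,-1],[0,0,0,0,0,0,-1],[0,0,0,0,0,0,-1],[0,0,0,0,0,0,-1]]' 80; python3 -c "
from h import *;st()"
```

```text
clock: 14.28
eef_pos: [491.1, -15.5, 109.9]
tcp_rot: [-1.571, -0.004, 0.046]
contact_force: [5.5, 1.1, 1.7]
opening: 0.218
t14.28 pos [491.1 -15.5 109.9] rot [-1.571 -0.004  0.046] F [5.5 1.1 1.7] M [ 0.17 -0.98 -0.02] op0.22 q [-0.04  0.33  2.03  0.    0.78 -0.08]
```

```bash
python3 -m crank '[[0,0,0,0,0.1,0,-1],[0,0,0,0,0.1,0,-1],[0,0,0,0,0.1,0,-1],[0,0,0,0,0,0,-1],[0,0,0,0,0,0,-1],[0,0,0,0,0,0,-1],[0,0,0,0,0,0,-1],[0,0,0,0,0,0,-1],[0,0,0,0,0,0,-1],[0,0,0,0,0,0,-1]]' 80; python3 -c "
from h import *;st()"; python3 -m crank '[[0,0,0,0,0.1,0,-1],[0,0,0,0,0.1,0,-1],[0,0,0,0,0,0,-1],[0,0,0,0,0,0,-1],[0,0,0,0,0,0,-1],[0,0,0,0,0,0,-1],[0,0,0,0,0,0,-1],[0,0,0,0,0,0,-1],[0,0,0,0,0,0,-1],[0,0,0,0,0,0,-1]]' 80; python3 -c "
from h import *;st()"
```

```text
clock: 15.12
eef_pos: [491.3, -15.6, 107.4]
tcp_rot: [-1.571, -0.004, 0.046]
contact_force: [3.9, 0.4, 3.3]
opening: 0.21
t15.12 pos [491.3 -15.6 107.4] rot [-1.571 -0.004  0.046] F [3.9 0.4 3.3] M [ 0.22 -0.89 -0.02] op0.21 q [-0.04  0.33  2.03  0.    0.78 -0.08]
clock: 15.95
eef_pos: [491.3, -15.7, 107.4]
tcp_rot: [-1.571, -0.004, 0.046]
contact_force: [3.7, 0.7, 4.2]
opening: 0.215
t15.95 pos [491.3 -15.7 107.4] rot [-1.571 -0.004  0.046] F [3.7 0.7 4.2] M [ 0.2  -0.75  0.04] op0.21 q [-0.04  0.33  2.03  0.    0.78 -0.08]
```

```bash
python3 -m crank '[[0,0,0,0,0.1,0,-1],[0,0,0,0,0.1,0,-1],[0,0,0,0,0.1,0,-1],[0,0,0,0,0.1,0,-1],[0,0,0,0,0.1,0,-1],[0,0,0,0,0.1,0,-1],[0,0,0,0,0.1,0,-1],[0,0,0,0,0.1,0,-1],[0,0,0,0,0.1,0,-1],[0,0,0,0,0.1,0,-1]]' 80; python3 -c "
from h import *;st()"
```

```text
clock: 16.78
eef_pos: [491.7, -15.8, 106.7]
tcp_rot: [-1.571, -0.004, 0.046]
contact_force: [-0.5, 0.7, 19.4]
opening: 0.209
t16.78 pos [491.7 -15.8 106.7] rot [-1.571 -0.004  0.046] F [-0.5  0.7 19.4] M [ 0.27  0.19 -0.04] op0.21 q [-0.04  0.33  2.03  0.    0.78 -0.08]
```

```bash
python3 -m crank '[[0,0,0,0,-0.3,0,-1],[0,0,0,0,-0.2,0,-1],[0,0,0,0,0,0,-1],[0,0,0,0,0,0,-1],[0,0,0,0,0,0,-1],[0,0,0,0,0,0,-1],[0,0,0,0,0,0,-1],[0,0,0,0,0,0,-1],[0,0,0,0,0,0,-1],[0,0,0,0,0,0,-1]]' 80; python3 -c "
from h import *;st()"; python3 -m crank '[[0,0,0,0,0.15,0,-1],[0,0,0,0,0.15,0,-1],[0,0,0,0,0.1,0,-1],[0,0,0,0,0.07,0,-1],[0,0,0,0,0.06,0,-1],[0,0,0,0,0.06,0,-1],[0,0,0,0,0.06,0,-1],[0,0,0,0,0.06,0,-1],[0,0,0,0,0.06,0,-1],[0,0,0,0,0.06,0,-1]]' 80; python3 -c "
from h import *;st()"
```

```text
clock: 17.62
eef_pos: [491.2, -15.6, 110.5]
tcp_rot: [-1.571, -0.003, 0.046]
contact_force: [4.8, 1.6, 1.4]
opening: 0.215
t17.62 pos [491.2 -15.6 110.5] rot [-1.571 -0.003  0.046] F [4.8 1.6 1.4] M [ 0.22 -0.98  0.03] op0.21 q [-0.04  0.33  2.03  0.    0.79 -0.08]
clock: 18.45
eef_pos: [491.4, -15.8, 107.0]
tcp_rot: [-1.571, -0.003, 0.046]
contact_force: [1.4, 1.2, 12.1]
opening: 0.215
t18.45 pos [491.4 -15.8 107. ] rot [-1.571 -0.003  0.046] F [ 1.4  1.2 12.1] M [ 0.28 -0.32 -0.01] op0.21 q [-0.04  0.33  2.03  0.    0.78 -0.08]
```

```bash
python3 -m crank '[[0,0,0,0.02,-0.3,0,-1],[0,0,0,0,-0.5,0,-1],[0,0,0,0,-0.6,0,-1],[0,0,0,0,-0.7,0,-1],[0,0,0,0,-0.8,0,-1],[0,0,0,0,-1,0,-1],[0,0,0,0,-1,0,-1],[0,0,0,0,-1,0,-1],[0,0,0,0,-1,0,-1],[0,0,0,0,-1,0,-1]]' 80; python3 -c "
from h import *;st()"; python3 -m crank '[[0,0,0,0,-0.8,0,-1],[0,0,0,0,-0.4,0,-1],[0,0,0,0,0,0,-1],[0,0,0,0,0,0,-1],[0,0,0,0,0,0,-1],[0,0,0,0,0,0,-1],[0,0,0,0,0,0,-1],[0,0,0,0,0,0,-1],[0,0,0,0,0,0,-1],[0,0,0,0,0,0,-1]]' 80;python3 - <<'E'
from h import *
s=st();im=cams.grab_frame('wrist');cv2.imwrite('pics/w11.png',im);np.save('w11.npy',np.c_[RT(s),s['eef_pos']])
im=im[145:265,200:360];cv2.imwrite('pics/w11a.png',cv2.resize(cv2.convertScaleAbs(im,alpha=1.5),None,fx=5,fy=5,interpolation=cv2.INTER_CUBIC))
E
```

```text
clock: 19.28
eef_pos: [480.1, -15.9, 182.0]
tcp_rot: [-1.57, 0.023, 0.046]
contact_force: [-0.3, 0.5, -2.1]
opening: 0.209
t19.28 pos [480.1 -15.9 182. ] rot [-1.57   0.023  0.046] F [-0.3  0.5 -2.1] M [ 0.04 -0.01  0.03] op0.21 q [-0.04  0.21  1.98 -0.    0.97 -0.08]
clock: 20.12
eef_pos: [474.7, -16.2, 193.0]
tcp_rot: [-1.569, 0.035, 0.046]
contact_force: [0.1, -0.4, -1.9]
opening: 0.21
t20.12 pos [474.7 -16.2 193. ] rot [-1.569  0.035  0.046] F [ 0.1 -0.4 -1.9] M [-0.01 -0.04  0.05] op0.21 q [-0.04  0.2   1.97 -0.    1.01 -0.08]
```

View pics/w11a.png

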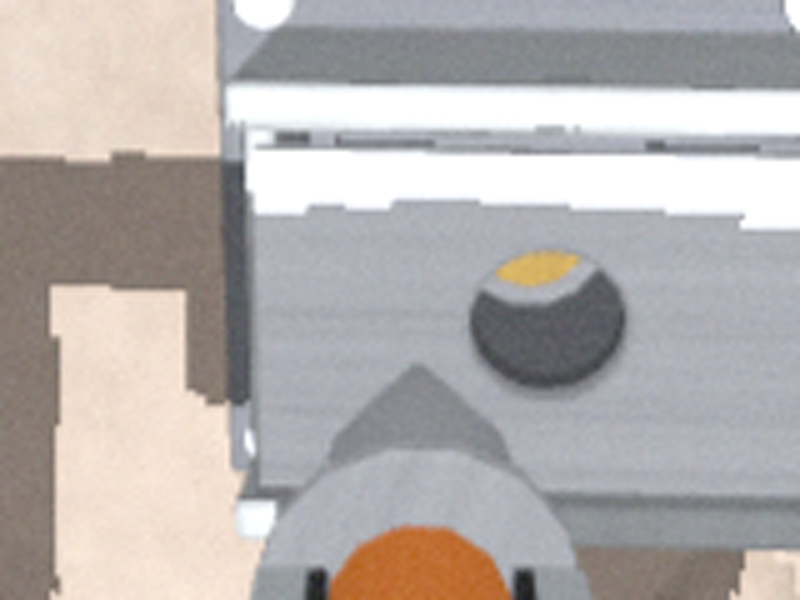

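```bash
python3 - <<'E'
from h import *
M=np.load('w11.npy');P=(M[:,:3],M[:,3])
F=lambda u,v,z:at('wrist',(200+u/5-.5,145+v/5-.5),z,P).round(1)
print(F(470,320,72),F(627,320,72),F(547,250,72),F(547,388,72))
E
python3 -m crank '[[0,0,-0.4,0.5,0,1.5,-1],[0,0,-0.4,0.6,0,2.8,-1],[0,0,-0.4,0.6,0,3.2,-1],[0,0,-0.4,0.6,0,3.2,-1],[0,0,-0.3,0.6,0,3.2,-1],[0,0,-0.2,0.5,0,2.8,-1],[0,0,0,0.3,0,1.5,-1],[0,0,0,0,0,0,-1],[0,0,0,0,0,0,-1],[0,0,0,0,0,0,-1]]' 80; python3 - <<'E'
from h import *
s=st();im=cams.grab_frame('wrist');cv2.imwrite('pics/w12.png',im);np.save('w12.npy',np.c_[RT(s),s['eef_pos']])
E
```

```text
[478.5 -16.4  72. ] [504.2 -14.9  72. ] [490.3  -3.7  72. ] [492.  -27.5  72. ]
clock: 21.0
eef_pos: [504.9, 175.0, 192.2]
tcp_rot: [-1.57, -0.004, 0.044]
contact_force: [0.1, 0.3, -1.8]
opening: 0.215
t21.00 pos [504.9 175.  192.2] rot [-1.57  -0.004  0.044] F [ 0.1  0.3 -1.8] M [-0.03  0.06 -0.02] op0.21 q [0.33 0.27 1.88 0.   0.99 0.29]
```

View pics/w12.png

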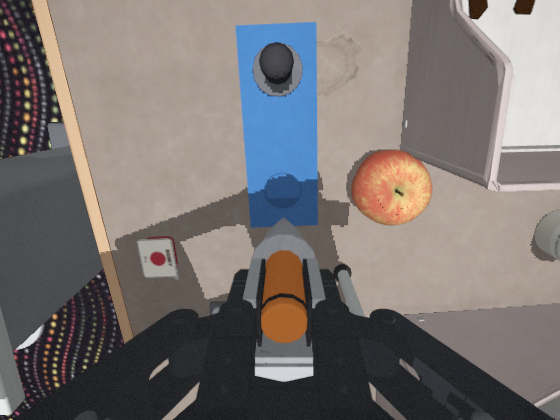

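```bash
python3 - <<'E'
from h import *
M=np.load('w12.npy');P=(M[:,:3],M[:,3])
im=cv2.imread('pics/w12.png')[10:240,225:335];cv2.imwrite('pics/w12a.png',cv2.resize(cv2.convertScaleAbs(im[130:],alpha=1.5),None,fx=5,fy=5,interpolation=cv2.INTER_CUBIC))
print(at('wrist',(276.5,61),126,P),at('wrist',(277,69),76,P))
E
```

```text
[496.42455443 279.11902895 126.        ] [495.90685289 279.70766923  76.        ]
```

View pics/w12a.png

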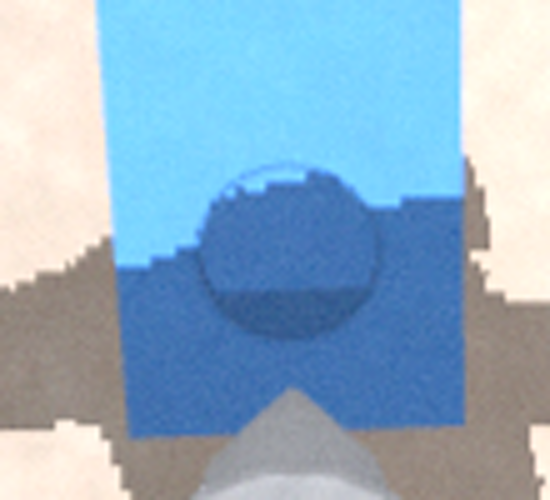

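```bash
python3 - <<'E'
from h import *
M=np.load('w12.npy');P=(M[:,:3],M[:,3])
F=lambda u,v,z:at('wrist',(225+u/5-.4,140+v/5-.4),z,P).round(1)
print(F(290.5,251,72),F(200,251,72),F(381,251,72),F(290,162,72),F(290,340,72))
E
```

```text
[503.9 190.6  72. ] [489.3 190.   72. ] [518.5 191.2  72. ] [503.2 205.1  72. ] [504.5 175.5  72. ]
```

```bash
python3 -m crank '[[0,0,0,0,0,0.8,-1],[0,0,0,0,0,0.6,-1],[0,0,0,0,0,0.1,-1],[0,0,0,0,0.4,0,-1],[0,0,0,0,0.5,0,-1],[0,0,0,0,0.5,0,-1],[0,0,0,0,0.2,0,-1],[0,0,0,0,0,0,-1],[0,0,0,0,0,0,-1],[0,0,0,0,0,0,-1]]' 80; python3 -c "
from h import *;st()"
```

```text
clock: 21.88
eef_pos: [503.6, 187.0, 173.7]
tcp_rot: [-1.571, -0.002, 0.038]
contact_force: [0.6, 0.2, -2.2]
opening: 0.208
t21.88 pos [503.6 187.  173.7] rot [-1.571 -0.002  0.038] F [ 0.6  0.2 -2.2] M [ 0.01 -0.02  0.04] op0.21 q [ 0.35  0.3   1.89 -0.    0.96  0.32]
```

```bash
python3 -m crank '[[0,0,0,0.05,0,0.35,-1],[0,0,0,0,0,0.03,-1],[0,0,0,0,0.5,0,-1],[0,0,0,0,0.7,0,-1],[0,0,0,0,0.7,0,-1],[0,0,0,0,0.7,0,-1],[0,0,0,0,0.5,0,-1],[0,0,0,0,0.2,0,-1],[0,0,0,0,0,0,-1],[0,0,0,0,0,0,-1]]' 80; python3 -c "
from h import *;st()"
```

```text
clock: 22.72
eef_pos: [503.9, 191.2, 136.6]
tcp_rot: [-1.571, -0.001, 0.039]
contact_force: [0.2, -1.1, -2.2]
opening: 0.213
t22.72 pos [503.9 191.2 136.6] rot [-1.571e+00 -1.000e-03  3.900e-02] F [ 0.2 -1.1 -2.2] M [0.02 0.03 0.01] op0.21 q [ 0.36  0.35  1.91 -0.    0.88  0.32]
```

Well inside, no load. On down to near the collar.

```bash
python3 -m crank '[[0,0,0,0,0.5,-0.03,-1],[0,0,0,0,0.6,-0.03,-1],[0,0,0,0,0.6,0,-1],[0,0,0,0,0.6,0,-1],[0,0,0,0,0.4,0,-1],[0,0,0,0,0.1,0,-1],[0,0,0,0,0.1,0,-1],[0,0,0,0,0,0,-1],[0,0,0,0,0,0,-1],[0,0,0,0,0,0,-1]]' 80; python3 -c "
from h import *;st()"
```

```text
clock: 23.55
eef_pos: [504.3, 190.6, 104.7]
tcp_rot: [-1.571, -0.002, 0.038]
contact_force: [0.3, 0.2, -2.2]
opening: 0.212
t23.55 pos [504.3 190.6 104.7] rot [-1.571 -0.002  0.038] F [ 0.3  0.2 -2.2] M [-0.02 -0.    0.02] op0.21 q [ 0.36  0.4   1.93 -0.    0.81  0.32]
```

```bash
python3 -m crank '[[0,0,0,0,0.1,0,-1],[0,0,0,0,0.1,0,-1],[0,0,0,0,0.08,0,-1],[0,0,0,0,0.05,0,-1],[0,0,0,0,0,0,-1],[0,0,0,0,0,0,-1],[0,0,0,0,0,0,-1],[0,0,0,0,0,0,-1],[0,0,0,0,0,0,-1],[0,0,0,0,0,0,-1]]' 80; python3 -c "
from h import *;st()"
```

```text
clock: 24.38
eef_pos: [504.9, 190.8, 102.0]
tcp_rot: [-1.57, -0.004, 0.038]
contact_force: [0.4, -1.2, -1.7]
opening: 0.211
t24.38 pos [504.9 190.8 102. ] rot [-1.57  -0.004  0.038] F [ 0.4 -1.2 -1.7] M [-0.01  0.03  0.  ] op0.21 q [ 0.36  0.4   1.93 -0.    0.81  0.32]
```

```bash
python3 -m crank '[[0,0,0,0,0.06,0,-1],[0,0,0,0,0.04,0,-1],[0,0,0,0,0,0,-1],[0,0,0,0,0,0,0.1],[0,0,0,0,0,0,0.1],[0,0,0,0,0,0,0.1],[0,0,0,0,0,0,0.1],[0,0,0,0,0,0,0.1],[0,0,0,0,-0.5,0,0.1],[0,0,0,0,-1,0,0.1]]' 80; python3 -m crank '[[0,0,0,0,-1.5,0,0.1],[0,0,0,0,-1.5,0,0.1],[0,0,0,0,-1,0,0.1],[0,0,0,-0.1,0,1.5,0.1],[0,0,0,-0.1,0,2.5,0.1],[0,0,0,-0.1,0,2.5,0.1],[0,0,0,-0.1,0,1.2,0.1],[0,0,0,0,0,0,0.1],[0,0,0,0,0,0,0.1],[0,0,0,0,0,0,0.1]]' 80; python3 - <<'E'
from h import *
s=st();im=cams.grab_frame('wrist');cv2.imwrite('pics/w13.png',im);np.save('w13.npy',np.c_[RT(s),s['eef_pos']])
im=cams.grab_frame('side');cv2.imwrite('pics/side13.png',im)
E
```

```text
clock: 25.22
eef_pos: [504.7, 190.7, 116.5]
tcp_rot: [-1.571, -0.003, 0.038]
contact_force: [-0.8, -0.7, 0.1]
opening: 0.55
clock: 26.05
eef_pos: [499.5, 269.7, 167.3]
tcp_rot: [-1.569, -0.01, 0.038]
contact_force: [-0.7, 0.1, -0.5]
opening: 0.551
t26.05 pos [499.5 269.7 167.3] rot [-1.569 -0.01   0.038] F [-0.7  0.1 -0.5] M [ 0.03  0.03 -0.02] op0.55 q [ 0.49  0.34  1.83 -0.    0.95  0.46]
```

View pics/w13.png

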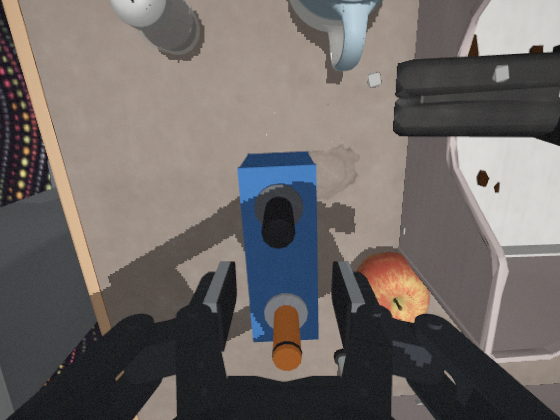

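View pics/side13.png

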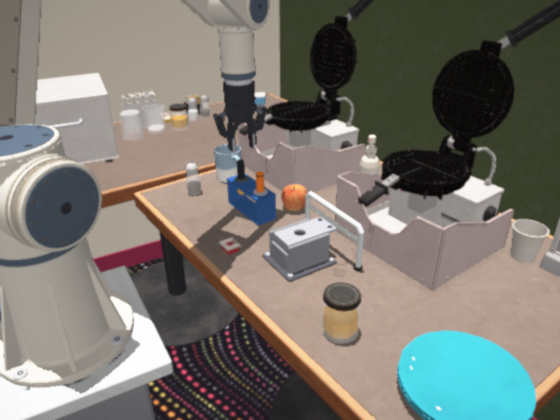

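```bash
python3 - <<'E'
from h import *
M=np.load('w13.npy');P=(M[:,:3],M[:,3])
print(at('wrist',(278.5,231.5),126,P),at('wrist',(279,207),76,P),at('wrist',(287,356),126,P),at('wrist',(288,312),76,P),at('wrist',(348,65),60,P),at('wrist',(150,15),90,P))
E
```

```text
[496.49802437 280.92447098 126.        ] [496.63581234 279.97106681  76.        ] [505.21248742 191.88051602 126.        ] [507.0685268  190.65094878  76.        ] [540.31488403 378.31761871  60.        ] [418.88901668 396.69674539  90.        ]
```

```bash
python3 -m crank '[[0,0,0.3,-0.15,0,0.5,0.1],[0,0,0.1,-0.1,0,0.4,0.1],[0,0,0,0,0.1,0,0.1],[0,0,0,0,1,0,0.1],[0,0,0,0,1.3,0,0.1],[0,0,0,0,1.3,0,0.1],[0,0,0,0,1.2,0,0.1],[0,0,0,0,0.7,0,0.1],[0,0,0,0,0,0,0.1],[0,0,0,0,0,0,0.1]]' 80; python3 - <<'E'
from h import *
s=st();im=cams.grab_frame('wrist');cv2.imwrite('pics/w14.png',im)
E
```

```text
clock: 26.98
eef_pos: [496.3, 275.8, 105.3]
tcp_rot: [-1.57, -0.0, 0.034]
contact_force: [0.8, 0.2, 0.9]
opening: 0.553
t26.98 pos [496.3 275.8 105.3] rot [-1.57  -0.     0.034] F [0.8 0.2 0.9] M [ 0.01 -0.   -0.  ] op0.55 q [0.5  0.43 1.87 0.   0.84 0.47]
```

View pics/w14.png

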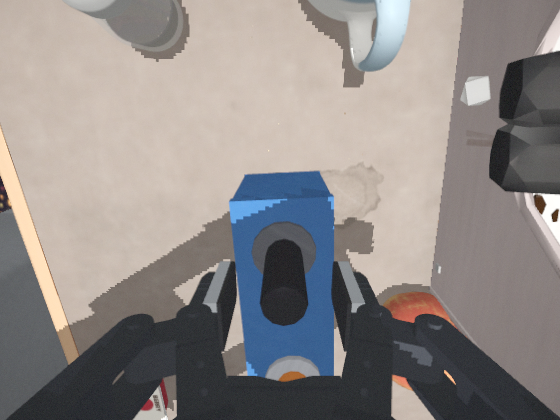

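```bash
python3 -m crank '[[0,0,-0.1,0.03,0.2,0.35,0.1],[0,0,0,0,0.15,0.05,0.1],[0,0,0,0,0,0,0.1],[0,0,0,0,0,0,0.1],[0,0,0,0,0,0,-1],[0,0,0,0,0,0,-1],[0,0,0,0,0,0,-1],[0,0,0,0,0,0,-1],[0,0,0,0,0,0,-1],[0,0,0,0,0,0,-1]]' 80; python3 - <<'E'
from h import *
s=st();im=cams.grab_frame('wrist');cv2.imwrite('pics/w15.png',im)
E
```

```text
clock: 27.87
eef_pos: [497.9, 281.1, 104.1]
tcp_rot: [-1.568, -0.006, 0.034]
contact_force: [0.0, 0.7, -0.1]
opening: 0.211
t27.87 pos [497.9 281.1 104.1] rot [-1.568 -0.006  0.034] F [ 0.   0.7 -0.1] M [ 0.1  0.  -0. ] op0.21 q [ 0.51  0.44  1.86 -0.    0.83  0.48]
```

View pics/w15.png

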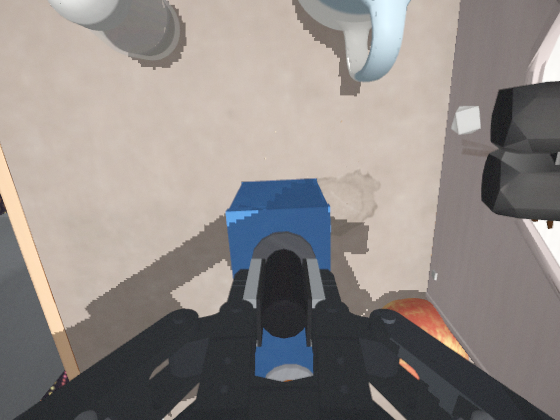

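```bash
python3 -m crank '[[0,0,0,0,-0.8,0,-1],[0,0,0,0,-1.5,0,-1],[0,0,0,0,-2,0,-1],[0,0,0,0,-2,0,-1],[0,0,0,0,-2,0,-1],[0,0,0,0,-1.6,0,-1],[0,0,0,0,-0.8,0,-1],[0,0,0,0,-0.2,0,-1],[0,0,0,0,0,0,-1],[0,0,0,0,0,0,-1]]' 80; python3 -c "
from h import *;st()"
```

```text
clock: 28.75
eef_pos: [495.2, 279.4, 218.9]
tcp_rot: [-1.571, -0.002, 0.034]
contact_force: [-0.2, 1.0, -2.6]
opening: 0.215
t28.75 pos [495.2 279.4 218.9] rot [-1.571 -0.002  0.034] F [-0.2  1.  -2.6] M [-0.04  0.01 -0.01] op0.21 q [ 0.51  0.29  1.78 -0.    1.07  0.48]
```

```bash
python3 -m crank '[[0,0,0,-0.1,0,-2,-1],[0,-0.1,0,-0.2,0,-3.6,-1],[0,-0.1,0,-0.2,0,-4,-1],[0,-0.1,0,-0.2,0,-4,-1],[0,-0.1,0,-0.2,0,-4,-1],[0,-0.1,0,-0.2,0,-4,-1],[0,-0.1,0,-0.2,0.2,-3.5,-1],[0,-0.1,0,-0.2,0.3,-2,-1],[0,0,0,0,0,-0.5,-1],[0,0,0,0,0,0,-1]]' 80; python3 -m crank '[[0,0,0,0,0,0,-1],[0,0,0,0,0.4,0,-1],[0,0,0,0,0.7,0,-1],[0,0,0,0,0.8,0,-1],[0,0,0,0,0.8,0,-1],[0,0,0,0,0.5,0,-1],[0,0,0,0,0.2,0,-1],[0,0,0,0,0,0,-1],[0,0,0,0,0,0,-1],[0,0,0,0,0,0,-1]]' 80;python3 - <<'E'
from h import *
s=st();im=cams.grab_frame('wrist');cv2.imwrite('pics/w16.png',im);np.save('w16.npy',np.c_[RT(s),s['eef_pos']])
E
```

```text
clock: 29.58
eef_pos: [485.1, -7.4, 202.7]
tcp_rot: [-1.571, 0.013, 0.051]
contact_force: [-1.0, -0.0, -2.1]
opening: 0.209
clock: 30.42
eef_pos: [483.7, -1.7, 162.5]
tcp_rot: [-1.57, 0.017, 0.057]
contact_force: [-0.2, -0.1, -1.1]
opening: 0.211
t30.42 pos [483.7  -1.7 162.5] rot [-1.57   0.017  0.057] F [-0.2 -0.1 -1.1] M [ 0.01 -0.01  0.01] op0.21 q [-0.01  0.24  1.99  0.    0.92 -0.06]
```

View pics/w16.png

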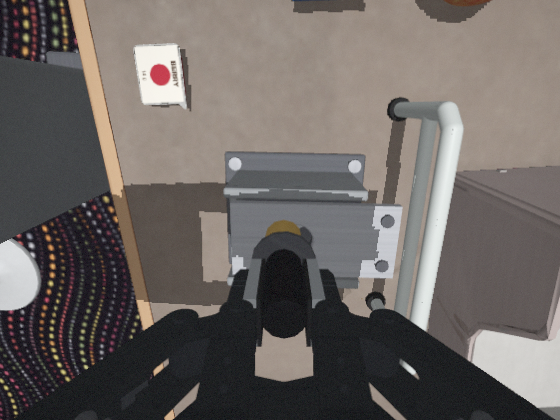

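```bash
python3 -m crank '[[0,0.2,-0.4,0.2,0,-0.4,-1],[0,0.2,-0.4,0.3,0,-0.6,-1],[0,0.2,-0.3,0.15,0,-0.35,-1],[0,0,0,0,0,0,-1],[0,0,0,0,0,0,-1],[0,0,0,0,0,0,-1],[0,0,0,0,0,0,-1],[0,0,0,0,0,0,-1],[0,0,0,0,0,0,-1],[0,0,0,0,0,0,-1]]' 80;python3 - <<'E'
from h import *
s=st();im=cams.grab_frame('wrist');cv2.imwrite('pics/w17.png',im);np.save('w17.npy',np.c_[RT(s),s['eef_pos']])
im=im[165:285,200:360];cv2.imwrite('pics/w17a.png',cv2.resize(cv2.convertScaleAbs(im,alpha=1.7),None,fx=5,fy=5,interpolation=cv2.INTER_CUBIC))
E
```

```text
clock: 31.3
eef_pos: [492.7, -17.0, 163.9]
tcp_rot: [-1.57, -0.007, 0.044]
contact_force: [-0.3, 0.5, -1.5]
opening: 0.208
t31.30 pos [492.7 -17.  163.9] rot [-1.57  -0.007  0.044] F [-0.3  0.5 -1.5] M [ 0.02 -0.01  0.01] op0.21 q [-0.04  0.24  1.99  0.    0.9  -0.08]
```

View pics/w17a.png

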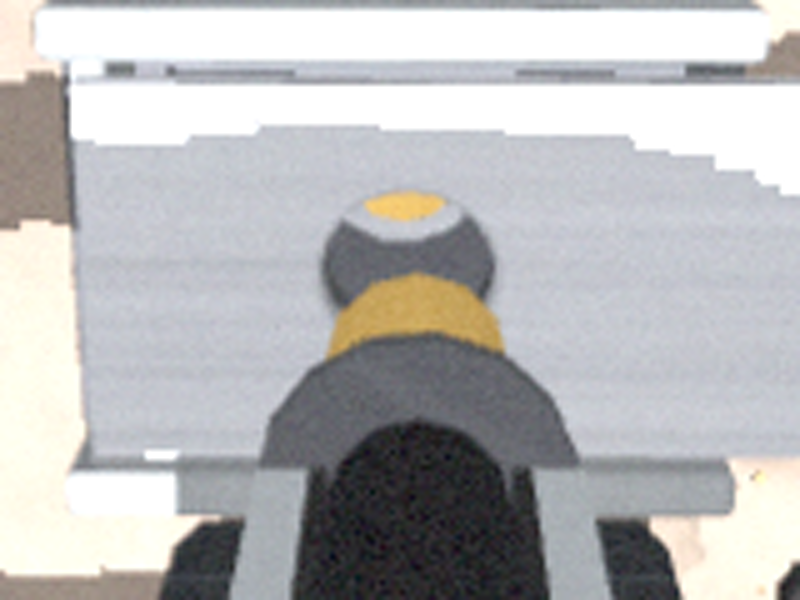

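```bash
python3 -m crank '[[0,0,0.1,-0.13,0,0.12,-1],[0,0,0,0,0,0,-1],[0,0,0,0,0.4,0,-1],[0,0,0,0,0.5,0,-1],[0,0,0,0,0.4,0,-1],[0,0,0,0,0.1,0,-1],[0,0,0,0,0,0,-1],[0,0,0,0,0,0,-1],[0,0,0,0,0,0,-1],[0,0,0,0,0,0,-1]]' 80;python3 - <<'E'
from h import *
s=st();im=cams.grab_frame('wrist');cv2.imwrite('pics/w18.png',im);np.save('w18.npy',np.c_[RT(s),s['eef_pos']])
im=im[165:285,200:360];cv2.imwrite('pics/w18a.png',cv2.resize(cv2.convertScaleAbs(im,alpha=1.7),None,fx=5,fy=5,interpolation=cv2.INTER_CUBIC))
E
```

```text
clock: 32.18
eef_pos: [490.8, -15.4, 147.7]
tcp_rot: [-1.57, -0.004, 0.044]
contact_force: [0.7, -0.0, -1.6]
opening: 0.208
t32.18 pos [490.8 -15.4 147.7] rot [-1.57  -0.004  0.044] F [ 0.7 -0.  -1.6] M [-0.04  0.03  0.03] op0.21 q [-0.04  0.27  2.    0.    0.87 -0.08]
```

View pics/w18a.png

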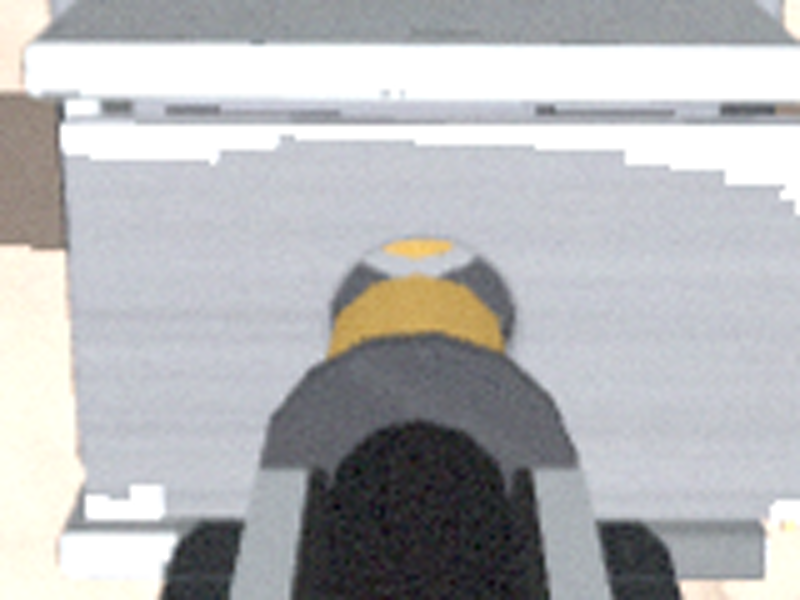

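```bash
python3 -m crank '[[0,0,0,0.06,0,0,-1],[0,0,0,0,0,0,-1],[0,0,0,0,0.2,0,-1],[0,0,0,0,0.2,0,-1],[0,0,0,0,0.2,0,-1],[0,0,0,0,0.2,0,-1],[0,0,0,0,0,0,-1],[0,0,0,0,0,0,-1],[0,0,0,0,0,0,-1],[0,0,0,0,0,0,-1]]' 80; python3 -c "
from h import *;st()"
```

```text
clock: 33.07
eef_pos: [491.8, -15.4, 139.1]
tcp_rot: [-1.57, -0.005, 0.044]
contact_force: [0.2, 0.2, -1.4]
opening: 0.214
t33.07 pos [491.8 -15.4 139.1] rot [-1.57  -0.005  0.044] F [ 0.2  0.2 -1.4] M [-0.   -0.   -0.03] op0.21 q [-0.04  0.28  2.01  0.    0.85 -0.08]
```

```bash
python3 -m crank '[[0,0,0,-0.03,0.2,0,-1],[0,0,0,0,0.2,0,-1],[0,0,0,0,0.2,0,-1],[0,0,0,0,0.2,0,-1],[0,0,0,0,0.2,0,-1],[0,0,0,0,0,0,-1],[0,0,0,0,0,0,-1],[0,0,0,0,0,0,-1],[0,0,0,0,0,0,-1],[0,0,0,0,0,0,-1]]' 80; python3 -c "
from h import *;st()"
```

```text
clock: 33.9
eef_pos: [491.5, -15.4, 128.1]
tcp_rot: [-1.57, -0.005, 0.044]
contact_force: [0.2, 0.5, -2.1]
opening: 0.212
t33.90 pos [491.5 -15.4 128.1] rot [-1.57  -0.005  0.044] F [ 0.2  0.5 -2.1] M [ 0.04  0.01 -0.06] op0.21 q [-0.04  0.3   2.02  0.    0.82 -0.08]
```

Tip at about 56 mm, already into the anchor plate, without load. Continue to seat.

```bash
python3 -m crank '[[0,0,0,0,0.25,0,-1],[0,0,0,0,0.25,0,-1],[0,0,0,0,0.25,0,-1],[0,0,0,0,0.25,0,-1],[0,0,0,0,0.25,0,-1],[0,0,0,0,0.25,0,-1],[0,0,0,0,0.25,0,-1],[0,0,0,0,0,0,-1],[0,0,0,0,0,0,-1],[0,0,0,0,0,0,-1]]' 80; python3 -c "
from h import *;st()";  python3 -m crank '[[0,0,0,0,0.15,0,-1],[0,0,0,0,0.1,0,-1],[0,0,0,0,0.1,0,-1],[0,0,0,0,0.1,0,-1],[0,0,0,0,0.05,0,-1],[0,0,0,0,0.05,0,-1],[0,0,0,0,0,0,-1],[0,0,0,0,0,0,-1],[0,0,0,0,0,0,-1],[0,0,0,0,0,0,-1]]' 80; python3 -c "
from h import *;st()"
```

```text
clock: 34.73
eef_pos: [491.5, -15.4, 108.4]
tcp_rot: [-1.57, -0.005, 0.044]
contact_force: [-0.2, 0.6, -1.1]
opening: 0.206
t34.73 pos [491.5 -15.4 108.4] rot [-1.57  -0.005  0.044] F [-0.2  0.6 -1.1] M [-0.03 -0.06 -0.01] op0.21 q [-0.04  0.33  2.03  0.    0.78 -0.08]
clock: 35.57
eef_pos: [492.2, -15.5, 104.3]
tcp_rot: [-1.57, -0.006, 0.044]
contact_force: [-0.1, 0.5, -2.3]
opening: 0.214
t35.57 pos [492.2 -15.5 104.3] rot [-1.57  -0.006  0.044] F [-0.1  0.5 -2.3] M [-0.01  0.01 -0.02] op0.21 q [-0.04  0.34  2.03  0.    0.77 -0.08]
```

Almost home (104.1 expected). Press till the collar gives a few newtons.

```bash
python3 -m crank '[[0,0,0,0,0.06,0,-1],[0,0,0,0,0.06,0,-1],[0,0,0,0,0.06,0,-1],[0,0,0,0,0.06,0,-1],[0,0,0,0,0.06,0,-1],[0,0,0,0,0.06,0,-1],[0,0,0,0,0.06,0,-1],[0,0,0,0,0.05,0,-1],[0,0,0,0,0.05,0,-1],[0,0,0,0,0.05,0,-1]]' 80; python3 -c "
from h import *;st()"
```

```text
clock: 36.4
eef_pos: [492.3, -15.5, 104.1]
tcp_rot: [-1.57, -0.006, 0.044]
contact_force: [-3.7, -0.5, 8.3]
opening: 0.21
t36.40 pos [492.3 -15.5 104.1] rot [-1.57  -0.006  0.044] F [-3.7 -0.5  8.3] M [-0.01  0.44  0.04] op0.21 q [-0.04  0.34  2.03  0.    0.77 -0.08]
```

```bash
python3 -m crank '[[0,0,0,0,0,0,-1],[0,0,0,0,-0.03,0,-1],[0,0,0,0,0,0,0.1],[0,0,0,0,0,0,0.1],[0,0,0,0,0,0,0.1],[0,0,0,0,0,0,0.1],[0,0,0,0,0,0,0.1],[0,0,0,0,-0.5,0,0.1],[0,0,0,0,-1,0,0.1],[0,0,0,0,-1.5,0,0.1]]' 80; python3 -m crank '[[0,0,0,0,-2,0,0.1],[0,0,0,0,-2,0,0.1],[0,0,0,0,-2,0,0.1],[0,0,0,0,-2,0,0.1],[0,0,0,0,-1.5,0,0.1],[0,0,0,-1,0,-1.5,0.1],[0,0,0,-1,0,-2,0.1],[0,0,0,-1,0,-2,0.1],[0,0,0,0,0,-1,0.1],[0,0,0,0,0,0,0.1]]' 80; python3 - <<'E'
from h import *
s=st();im=cams.grab_frame('wrist');cv2.imwrite('pics/w20.png',im)
o=[]
for n,(x,y) in dict(scene=(230,130),side=(215,140)).items():
    im=cams.grab_frame(n);cv2.imwrite(f'pics/{n}20.png',im);o.append(cv2.resize(im[y:y+150,x:x+130],None,fx=3,fy=4-1,interpolation=cv2.INTER_CUBIC))
cv2.imwrite('pics/c20.png',np.hstack(o))
E
```

```text
clock: 37.23
eef_pos: [490.8, -15.5, 133.8]
tcp_rot: [-1.57, -0.002, 0.044]
contact_force: [0.9, -0.5, 0.4]
opening: 0.551
clock: 38.07
eef_pos: [465.0, -83.5, 246.6]
tcp_rot: [-1.572, -0.015, 0.047]
contact_force: [0.6, -0.5, -0.7]
opening: 0.551
t38.07 pos [465.  -83.5 246.6] rot [-1.572 -0.015  0.047] F [ 0.6 -0.5 -0.7] M [ 0.01 -0.   -0.01] op0.55 q [-0.18  0.1   1.95  0.    1.07 -0.23]
```

View pics/w20.png

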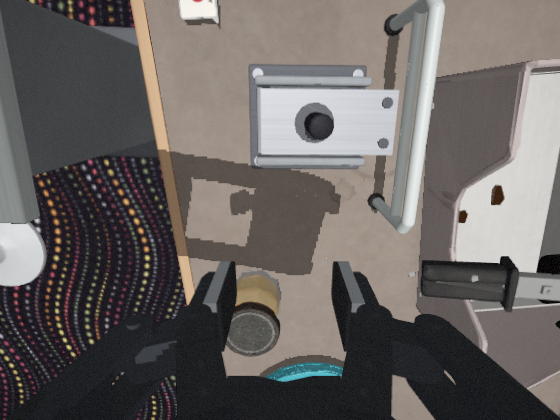

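View pics/c20.png

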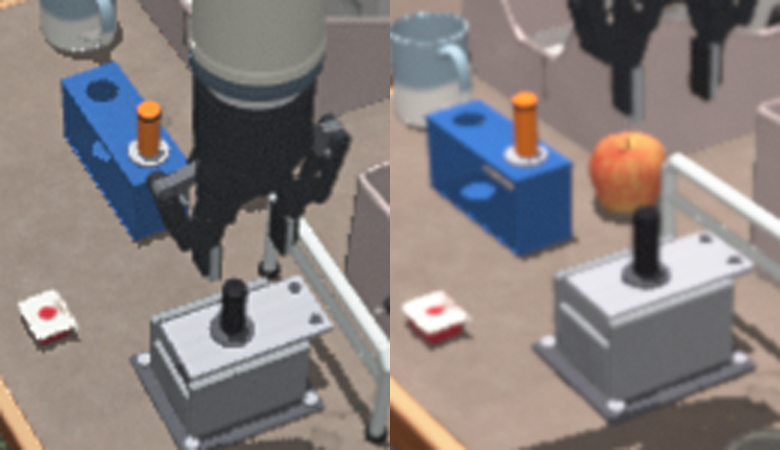

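```bash
python3 -m crank '[[0,0,0,0,0,0,0.1],[0,0,0,0,0,0,0.1],[0,0,0,0,0,0,0.1],[0,0,0,0,0,0,0.1],[0,0,0,0,0,0,0.1],[0,0,0,0,0,0,0.1],[0,0,0,0,0,0,0.1],[0,0,0,0,0,0,0.1],[0,0,0,0,0,0,0.1],[0,0,0,0,0,0,0.1]]'; python3 -c "
from h import *
order.sign_off();st()"
```

```text
clock: 39.05
eef_pos: [465.8, -78.4, 244.8]
tcp_rot: [-1.569, -0.012, 0.051]
contact_force: [-0.6, -0.3, -0.3]
opening: 0.548
the job is handed in; nothing more can be done
the job is handed in; nothing more can be done
```

The guard rail is pinned: the locking pin is fully home in the shoe and the drift is back in its hole of the blue stand. I handed the job in at about 39 s with the gripper open and clear of everything.

- **Aligning:** I worked the drift down through both holes with a side load of about 5–7 N. It stopped firmly twice at the same height, collar about 5 mm over the tongue and tip about 9 mm over the table.
- **Press on the stop:** The first press overshot to a reading of about 19 N. I backed off and pressed again at about 12 N. Both readings come out about 2.5 N below the true press because of the drift's own weight, and both stayed under 30 N.
- **Sideways slip:** While I was lifting the drift out, the gripper slipped about 11 mm sideways, and it reached 17 mm once the drift was clear. Afterwards the camera still showed no crescent, and the tongue hole measured at (491.3, −15.6), matching the drift axis at (491.3, −15.7).
- **Pin:** It slid down with almost no load until its collar met the tongue, at the same height as it had sat on the stand, with a reading of about 8 N.
- **Last pictures:** They show the pin's collar flat on the tongue, the drift upright in the stand, and the jam tub and apple untouched. I did not recheck the mug, honey jar and salt shaker up close, but nothing came near them.
- **Camera disagreement:** The scene and side cameras disagreed with the wrist camera by several millimetres, so I relied on the wrist camera and on feel.

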